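# Load the screw pots and run the carriage round the bend into the bake-out box

### The arm

A 6-joint arm with a two-finger parallel gripper is mounted at the origin on a cart in front of the work surface, level with it; the furniture and walls round the work are solid. World frame = base frame: x ahead of the robot, y to its left, z up, the work surface at z = 0. Lengths are in mm, angles in rad, forces in N, time in s.
With the tool pointing down it reaches from about 350 to 775 mm from the base axis. Payload 7.3 kg.
Tool frame: the origin (TCP) lies at the centre of the arm's flange, where the gripper is bolted on; the fingertips stand 178 mm ahead of it and the grasp point (between the pads) lies 159 mm ahead of it (env.grasp_offset is the distance from the TCP to the grasp point, in mm); y points along the fingers, x is the direction in which the jaws open and shut, and the axes are right-handed (so a half turn about y gives the same grasp; the last joint's range is limited). The gripper opens to 92 mm and grips with 3 to 60 N. Pads are 19 mm wide; open, the fingers measure 130 mm over their backs; the gripper's body (75 mm by 190 mm) begins 47 mm behind the grasp point.
Start: joints at [1.11, 0.342, 1.524, -0, 1.275, -0.146], TCP at [162.532, 499.21, 404.741] pointing down, gripper open.
Joint ranges: [-2.53, 2.53], [-0.77, 2.02], [0.04, 2.7], [-1, 4.14], [0.28, 2.66], [-3.11, 3.11]. Speed limits (rad/s): [2.57, 2.57, 3.14, 3.14, 3.14, 3.14].

### API

Orientations are given as a rotation vector (axis times angle).
In Python, from cell import sensors, cams, env gives the robot as it stands.
- The arm moves only by the shell command python3 -m creep 'ROWS' [FORCE]. ROWS is JSON, a list of rows, each a list of 3 entries, a list of its own where there are three numbers: the shift along the tool's x, y, z in m, then the turn about the tool's y in rad, then the opening, from -1 (shut) to 1 (fully open). In form: [[[dx, dy, dz], spin, hand], ...]. A call has 1 to 10 rows; each row shifts and turns the pose as measured when the row begins, along the tool's axes as they then stand; what a row does not reach is not made up. A row lasts 1/10 s, in which the tool goes at most 50 mm and 8.59 degrees, less where a joint would pass 70% of its speed; a pose out of reach is approached as far as the arm can. A call with a gripper value outside its range is refused whole. The fingers move at their own pace and stop on an object; FORCE is the grip in N (left out, the last holds). Time passes only in rows, so rows that do not move let the fingers close. It gives the time, the measured TCP pose, the force and the opening at its end, in the units of the state.
- sensors.observe(): the state, without advancing time (a new reading comes with each control period).
- cams.grab_frame(name): name is "scene" or "top"; returns a dict with "pixels" (420x560x3 uint8, red, green, blue), "fx", "fy", "cx", "cy" (pixels), "view" (4x4, takes a point from world to camera coordinates). Camera axes: x right, y down, z forward; pixel columns grow to the right and rows downward; lengths in mm; the calibration is good to about 2 mm. A picture is of the moment at which its call begins. There is no depth.
- env.close_job(): hands the job in, once; it reports no verdict.
The state is a dict: "time_s": time; "joint_pos": joint angles; "joint_velocities": joint speeds; "effort": joint torques, N m; "eef_pos": TCP position; "orientation": TCP orientation; "contact_force": force on the tool from outside, world axes, zero at the start; "ft_torque": the same for the moment, N m; "opening": finger opening in mm.
Only numpy, scipy, OpenCV 4.12 (cv2) and the standard library are available. Lean on these libraries where they do the work, as an engineer would, in place of code of your own. Each camera call takes 0.05 s, during which the arm holds its last target. There are 200 camera calls.

### The job

Put every pot of screws upright on the carriage's deck while the carriage is still on the first straight of its track, then push the loaded carriage along its guide rails, round the bend, until it is fully home against the stop in the white bake-out box, and shut the box's lid completely. The carriage must stay on its rails the whole way, and the petri dish, the dust blower and the bottle are to be left where they stand.

Things in the scene. Friction and masses are not known exactly. Their poses are not given: they have to be found in the camera images.
- track: Fixed guide track and box, one piece; origin on the counter below the home point, z up. Two aluminium rails, 20 mm high, 22 mm wide, with a 36 mm groove between. Groove centre line in this frame: from (-0.235, -0.240) along +x to x = -0.110 (first straight), left through 90 degrees at radius 0.110 about (-0.110, -0.130), then along +y at x = 0 to the stop.
- deck (a point): Centre of the carriage deck's top, 28 mm above the counter. y forward (track's +x at the start, +y at home), x across. 150 across by 112 along, edges 4 to 5 mm high, 3 wide, at the sides and front. It slides on the rail tops; two 31 mm round pins under it, 34 mm ahead of and behind this point, run in the groove with 2.5 mm play each side. 0.45 kg, slides easily; it could be lifted off.
- push_plate (a point): Middle of the rear face of the carriage's upright steel push plate (150 mm across, 8 thick, its top 68 mm above the counter). This point is 64 mm behind the deck centre and 48 mm above the counter; same axes. Pushed here along the direction of travel the carriage follows the rails.
- home (a point): Where the deck centre is when the carriage is home: it stops about 1 mm further in. Track axes. The white box round it: walls 6 mm thick, 76 mm high, inside 80 mm either side in x, from 68 mm behind in y (open mouth, full width) to 60 mm ahead (end wall), open on top but for the lid.
- bend (a point): Where the deck centre is when the carriage is half-way round the bend, its forward direction then at 45 degrees to both straights.
- lid (a joint): Angle of the box's lid about its hinge: 0 = shut, grows as it opens (up and away from the robot), 1.75 = limit. A stiff hinge (0.28 N m): the lid stays at whatever angle it is left.
- lid_hinge (a point): Middle of the lid's hinge line, along the track's y on the far (+x) top edge of the box, 76 mm above the counter; track axes. The white lid plate, when shut, spans 172 mm from here in -x, is 134 mm wide (y) and lies 1 to 9 mm above the hinge line.
- lid_tab (a point): Centre of the black tab (22 by 70 by 10 mm) on the lid's near edge, 181 mm from the hinge line; moves with the lid; x points along the lid from the tab to the hinge, z out of the lid's upper face.
- dish: Petri dish, 59 mm in diameter, 14 mm high; bystander. Origin under its centre.
- blower: Orange dust blower lying down, 48 by 125 by 48 mm; bystander. Origin under its centre.
- bottle: Small white dropper bottle with a red cap, 40 mm in diameter, 95 mm high; bystander. Origin under its centre.
- pot_1_mid (a point): Round aluminium pot full of screws, 48 mm in diameter (a 2 mm black magnet sticks out at one side), 21 mm high, 0.09 kg, solid to the gripper; this point is at its centre, 10 mm above its underside. Three or four of these are present; an absent one reads None.
- pot_1: Underside centre of that pot, 10 mm below its centre.
- pot_2_mid (a point): Round aluminium pot full of screws, 48 mm in diameter (a 2 mm black magnet sticks out at one side), 21 mm high, 0.09 kg, solid to the gripper; this point is at its centre, 10 mm above its underside. Three or four of these are present; an absent one reads None.
- pot_2: Underside centre of that pot, 10 mm below its centre.
- pot_3_mid (a point): Round aluminium pot full of screws, 48 mm in diameter (a 2 mm black magnet sticks out at one side), 21 mm high, 0.09 kg, solid to the gripper; this point is at its centre, 10 mm above its underside. Three or four of these are present; an absent one reads None.
- pot_3: Underside centre of that pot, 10 mm below its centre.
- pot_4_mid (a point): Round aluminium pot full of screws, 48 mm in diameter (a 2 mm black magnet sticks out at one side), 21 mm high, 0.09 kg, solid to the gripper; this point is at its centre, 10 mm above its underside. Three or four of these are present; an absent one reads None.
- pot_4: Underside centre of that pot, 10 mm below its centre.
- carriage: The carriage as a whole; its origin lies 23 mm below the deck centre; same axes.
Not all that is in view belongs to the job. What is shaped like the pot_4 but pink is not meant.

How it is judged:
By the outcome, as a careful person would: the job done as asked, in the order asked, and still so for the second after the job is handed in, with the robot touching nothing.
Of pot_1, pot_2, pot_3, pot_4 only 3 to 4 are there at a start; the rules pass over those that are not, and their reading is None.
At some moment in a run one of pot_1, pot_2, pot_3, pot_4 may be knocked a few centimetres aside while the robot is not near it.
Once in a run the grip may slacken for a moment while it holds something.
It also fails if it takes over 210 s, if anything falls off the work surface, if the arm or the gripper's body presses on something with over 40 N, if the wrist force passes 120 N, or if a joint passes its speed limit or range.

## Working session

There is one attempt and no reset: what is moved stays moved. The work goes in short steps, Python scripts to look and compute and a shell command to move; the robot and the scene stay as the last step left them, time stands still between calls to the robot, and variables do not carry over. Pictures are saved under pics/ and viewed, about 12 in all and at most 16, crops included, and the job is handed in when it is done.

```bash
ls; mkdir -p pics; python3 - <<'E'
from cell import sensors,cams,env
import cv2,json,numpy as np
print(sensors.observe())
for n in("scene","top"):
    f=cams.grab_frame(n); cv2.imwrite(f"pics/{n}0.png",f["pixels"][:,:,::-1]); print(n,f["fx"],f["fy"],f["cx"],f["cy"],np.round(f["view"],4).tolist())
E
```

```text
pics
{'time_s': 0.0, 'joint_pos': array([ 1.11001346e+00,  3.42701714e-01,  1.52505737e+00, -2.85007371e-05,
        1.27534788e+00, -1.46012400e-01]), 'joint_velocities': array([-9.67036399e-04, -8.65991502e-04,  2.90881313e-04, -1.10784914e-03,
        7.71308819e-05, -4.21006544e-04]), 'effort': array([-1.19668050e-03, -4.31251931e+01, -2.44216561e+01,  7.17147742e-02,
        5.61194227e-02, -1.75751538e-04]), 'eef_pos': array([162.46284894, 499.07833234, 404.04156034]), 'orientation': array([-1.34256791, -0.97327517,  0.97547944]), 'contact_force': array([-0.69572725, -0.04026137, -0.2340626 ]), 'ft_torque': array([-0.04282877,  0.06060998,  0.04335951]), 'opening': 91.76199322948064}
scene 453.4824214159927 453.4824214159927 273.8263357969472 215.82911573799328 [[-0.8119, -0.5836, 0.0129, 426.7016], [-0.3356, 0.4486, -0.8283, 252.9], [0.4776, -0.6769, -0.5601, 1147.428], [0.0, 0.0, 0.0, 1.0]]
top 414.8354901098277 414.8354901098277 270.7343558734348 211.3555261567627 [[0.0169, -0.9999, -0.0013, 0.8268], [-0.9901, -0.0165, -0.1393, 578.9969], [0.1392, 0.0037, -0.9903, 1009.027], [0.0, 0.0, 0.0, 1.0]]
```

View pics/scene0.png

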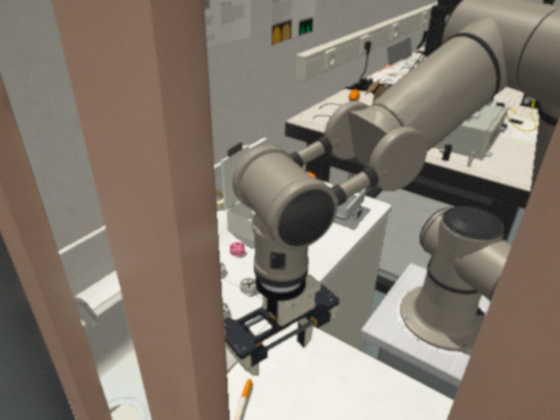

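View pics/top0.png

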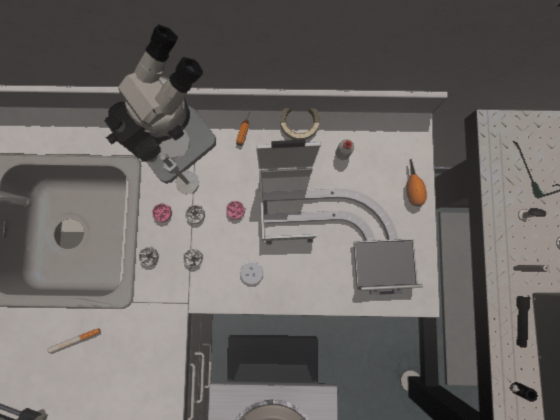

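```bash
python3 - <<'E'
from scipy.spatial.transform import Rotation as R
print(R.from_rotvec([-1.34256791, -0.97327517,  0.97547944]).as_matrix().round(3))
E
```

```text
[[ 0.31  -0.001 -0.951]
 [ 0.951 -0.001  0.31 ]
 [-0.002 -1.     0.   ]]
```

Scene camera is mostly blocked by the posts and arm. The top view shows silver pots near (195,214), (149,257) and (193,259), pink ones at (162,213) and (236,210), the carriage at (386,265), the box at (290,215), the dish at (252,273), the bottle at (346,149) and the blower at (417,190). Next I'll enlarge it.

```bash
cat > h.py <<'E'
import numpy as np,cv2
from cell import sensors,cams,env
from scipy.spatial.transform import Rotation as Ro
def grab(n="top"):
    f=cams.grab_frame(n); f["bgr"]=np.ascontiguousarray(f["pixels"][:,:,::-1]); return f
def proj(f,P):
    P=np.atleast_2d(P); c=P@f["view"][:3,:3].T+f["view"][:3,3]
    return np.c_[f["fx"]*c[:,0]/c[:,2]+f["cx"],f["fy"]*c[:,1]/c[:,2]+f["cy"]]
def unproj(f,uv,z):
    V=np.array(f["view"]);Rm,t=V[:3,:3],V[:3,3]; o=-Rm.T@t
    uv=np.atleast_2d(uv); d=np.c_[(uv[:,0]-f["cx"])/f["fx"],(uv[:,1]-f["cy"])/f["fy"],np.ones(len(uv))]@Rm
    return o+d*((z-o[2])/d[:,2])[:,None]
def crop(f,x0,y0,x1,y1,s,name):
    cv2.imwrite("pics/"+name,cv2.resize(f["bgr"][y0:y1,x0:x1],None,fx=s,fy=s,interpolation=cv2.INTER_CUBIC))
def pots(f,box=None):
    pass
def go(x,y,z,yaw=None):
    "deltas to put the grasp point at x,y,z and jaw axis at yaw: world and tool mm"
    s=sensors.observe(); R=Ro.from_rotvec(s["orientation"]).as_matrix(); g=s["eef_pos"]+R[:,1]*env.grasp_offset
    d=R.T@(np.array([x,y,z])-g); cy=np.arctan2(R[1,0],R[0,0]); 
    # spin +a about tool y (down) turns yaw by -a
    sp=None if yaw is None else -((yaw-cy+np.pi/2)%np.pi-np.pi/2)
    print("t",round(s["time_s"],2),"grasp",g.round(1),"yaw",round(cy,3),"open",round(s["opening"],1),"F",np.round(s["contact_force"],1),"| tool d mm",d.round(1),"spin",sp and round(sp,3),"q",np.round(s["joint_pos"],2))
E
python3 - <<'E'
from h import *
f=grab(); crop(f,240,125,440,305,4,"a.png"); crop(f,130,180,270,290,5.5,"b.png")
E
```

```text
(no output)
```

View pics/a.png

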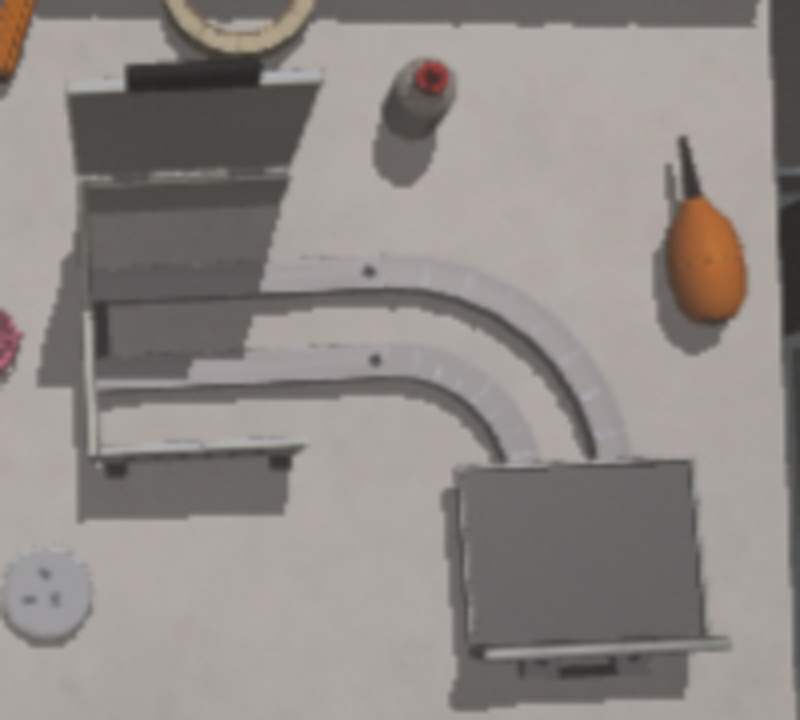

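View pics/b.png

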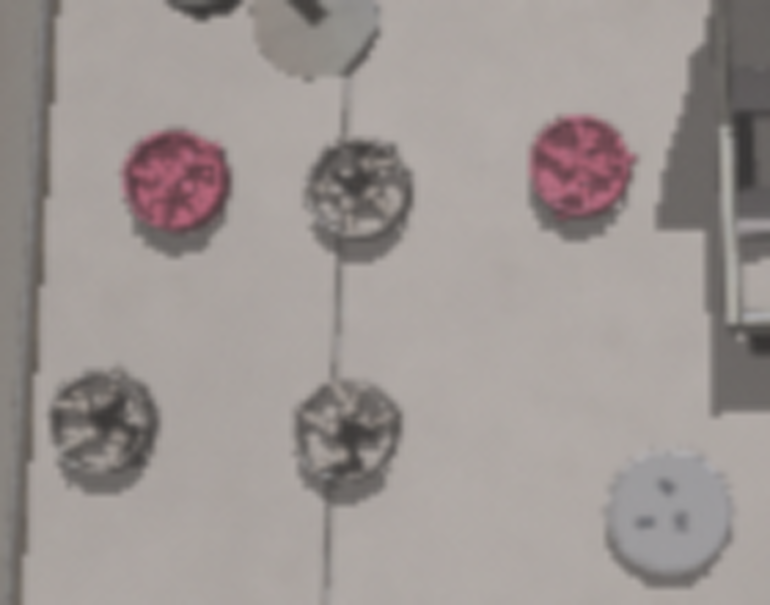

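Three silver pots, in the enlarged crop b at (360,190), (105,425) and (347,440), are the aluminium ones meant. The two pink ones at (177,182) and (581,167) are decoys, and no fourth silver pot is in view. Crop a shows the carriage with its push plate toward the robot, rails that go +x and then bend to +y, and the lid open. I'll fit the poses.

```bash
cat > fit.py <<'E'
from h import *
from scipy.optimize import least_squares
f=grab()
def T(p,P):
    c,s=np.cos(p[2]),np.sin(p[2]); P=np.array(P,float); return np.c_[P[:,0]*c-P[:,1]*s+p[0],P[:,0]*s+P[:,1]*c+p[1],P[:,2]]
box=[(-86,66,76),(-86,-68,76),(86,66,76),(86,-66,76)]
pb=np.array([(95,456),(303,445),(83,180),(290,175)])/4+[240,125]
# carriage: track coords, deck centre at (xs,-240)
def car(xs): return [(xs+56,-240+75,32),(xs+56,-240-75,32),(xs-64,-165,68),(xs-64,-315,68)]
pc=np.array([(456,466),(692,461),(470,655),(730,643)])/4+[240,125]
r=least_squares(lambda p:np.r_[(proj(f,T(p,box))-pb).ravel(),(proj(f,T(p,car(p[3])))-pc).ravel()],[500,0,0,-240])
print(r.x.round(3),r.fun.reshape(-1,2).round(1).tolist())
p=r.x
for n,P in dict(deck=(p[3],-240,28),plate=(p[3]-64,-240,48),bend=(-110+110*np.sin(np.pi/4),-130-110*np.sin(np.pi/4),28),hinge=(86,0,76)).items(): print(n,T(p,[P]).round(1))
print("pots",unproj(f,np.array([(360,190),(105,425),(349,440),(177,182),(581,167)])/5.5+[130,180],18).round(1).tolist())
print("dish",unproj(f,np.array([[668,515]])/5.5+[130,180],14).round(1))
print("lidtab",unproj(f,np.array([(193,78)])/4+[240,125],250))
im=f["bgr"].copy()
gs=[T(p,[(x,-240+o,20)])[0] for o in(-40,-18,18,40) for x in np.arange(-235,-109,5)]+[T(p,[(x,y,20)])[0] for x in(-40,-18,18,40) for y in np.arange(-130,60,5)]
for u in proj(f,np.array(gs)): cv2.circle(im,tuple(np.round(u).astype(int)),0,(0,0,255),-1)
f["bgr"]=im; crop(f,240,125,440,305,4,"fit.png")
E
python3 fit.py
```

```text
[ 5.95082e+02 -3.10070e+01  4.50000e-02 -1.48954e+02] [[-2.0, -0.1], [1.3, 1.1], [-0.7, -0.4], [0.7, -0.6], [-0.4, -1.1], [-0.0, -1.5], [1.9, 0.6], [-0.7, 1.8]]
deck [[ 457.  -277.4   28. ]]
plate [[ 393.  -280.3   48. ]]
bend [[ 572.1 -240.    28. ]]
hinge [[681.  -27.2  76. ]]
pots [[570.5, 204.9, 18.0], [458.9, 318.3, 18.0], [453.9, 205.1, 18.0], [572.9, 291.0, 18.0], [583.1, 101.4, 18.0]]
dish [[422.   56.9  14. ]]
lidtab [[689.56941655 -24.08261308 250.        ]]
```

View pics/fit.png

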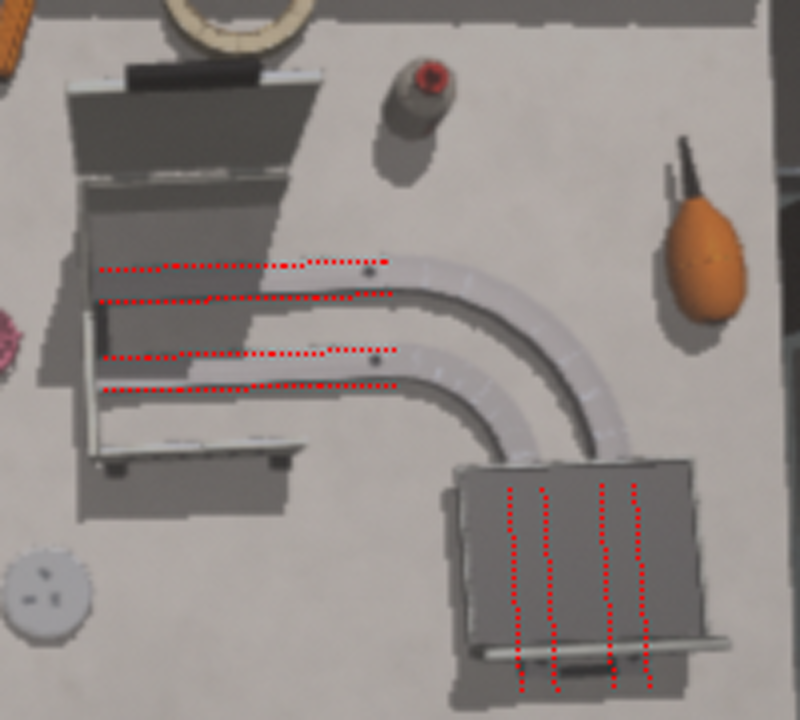

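The fit is good to about 2 mm: track at (595,-31), yaw 0.045, deck centre at (457,-277). Overlaid rails match. The plan in deck coordinates (across, along) is one pot in front at (0,25), then two at (±45,-3). First I'll turn the jaws along world y.

```bash
python3 -m creep '[[[0,0,0],-0.12,1],[[0,0,0],-0.12,1],[[0,0,0],-0.12,1]]' 25; python3 -c "
from h import *
go(454,205,80,1.616)"
```

```text
time_s: 0.5
eef_pos: [162.4, 499.0, 403.6]
orientation: [-1.183, -1.249, 1.253]
contact_force: [-0.2, -0.1, -0.2]
opening: 92.0
t 0.5 grasp [162.3 498.7 244.4] yaw 1.627 open 92.0 F [-0.2 -0.1 -0.2] | tool d mm [-309.4  164.7 -274.9] spin 0.011 q [ 1.11  0.34  1.53  0.    1.28 -0.52]
```

```bash
python3 -m creep '[[[-0.03,0.01,-0.027],0,1],[[-0.035,0.015,-0.03],0,1],[[-0.035,0.015,-0.03],0,1],[[-0.035,0.015,-0.03],0,1],[[-0.035,0.015,-0.03],0,1],[[-0.035,0.015,-0.03],0,1],[[-0.035,0.015,-0.03],0,1],[[-0.03,0.015,-0.03],0,1],[[-0.02,0.01,-0.02],0,1],[[0,0,0],0,1]]'; python3 -c "
from h import *
go(454,205,80,1.616)
f=grab(); crop(f,120,170,300,300,4.4,'c.png')"
```

```text
time_s: 1.5
eef_pos: [445.8, 216.5, 273.6]
orientation: [-1.176, -1.26, 1.255]
contact_force: [-0.5, 1.1, 0.2]
opening: 92.1
t 1.5 grasp [445.9 217.  114.4] yaw 1.637 open 92.1 F [-0.5  1.1  0.2] | tool d mm [-12.6  34.4  -7.2] spin 0.021 q [ 0.3   0.44  1.78  0.    0.92 -1.34]
```

View pics/c.png

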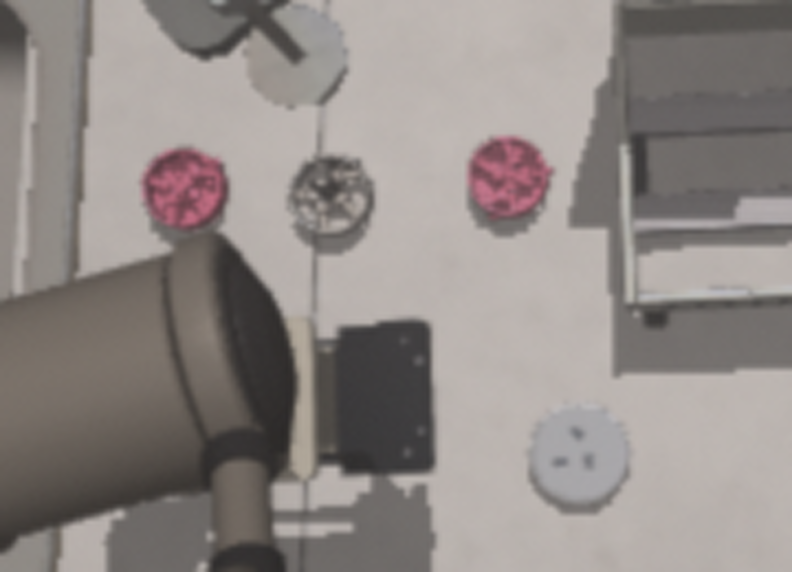

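The arm hides the pot at (454,205), and the other pots haven't moved. I'll go down to it with grasp z at 23.

```bash
python3 -m creep '[[[-0.013,0.01,-0.007],0.02,1],[[0,0.03,0],0,1],[[0,0.03,0],0,1],[[0,0.016,0],0,1],[[0,0,0],0,1]]'; python3 -c "
from h import *
go(454,205,23,1.616)"
```

```text
time_s: 2.05
eef_pos: [450.7, 208.7, 188.1]
orientation: [-1.185, -1.25, 1.239]
contact_force: [-1.1, 0.7, 0.2]
opening: 91.8
t 2.05 grasp [451.3 209.6  28.9] yaw 1.62 open 91.8 F [-1.1  0.7  0.2] | tool d mm [-4.7  5.9 -2.5] spin 0.004 q [ 0.28  0.58  1.85  0.01  0.71 -1.35]
```

```bash
python3 -m creep '[[[-0.005,0.006,-0.003],0,1],[[0,0.001,0],0,0],[[0,0,0],0,-0.2],[[0,0,0],0,-0.2],[[0,0,0],0,-0.2],[[0,0,0],0,-0.2],[[0,0,0],0,-0.2],[[0,0,0],0,-0.2]]' 25; python3 -c "
from h import *
go(454,205,23,1.616)"
```

```text
time_s: 2.85
eef_pos: [454.3, 205.5, 185.0]
orientation: [-1.187, -1.258, 1.237]
contact_force: [0.1, 0.5, -0.2]
opening: 45.2
t 2.85 grasp [455.9 206.7  25.8] yaw 1.622 open 45.2 F [ 0.1  0.5 -0.2] | tool d mm [-1.7  2.8  2. ] spin 0.006 q [ 0.27  0.59  1.85  0.01  0.69 -1.36]
```

```bash
python3 -m creep '[[[0,0,0],0,-1],[[0,0,0],0,-1],[[0,-0.02,0],0,-1],[[0,-0.03,0],0,-1],[[0,-0.04,0],0,-1],[[0,-0.04,0],0,-1],[[0,0,0],0,-1]]' 30; python3 -c "
from h import *
go(454,205,23,1.616)
f=grab('scene'); s=sensors.observe(); R=Ro.from_rotvec(s['orientation']).as_matrix(); u=proj(f,s['eef_pos']+R[:,1]*159)[0];print(u)
x,y=int(u[0]),int(u[1]); crop(f,max(0,x-70),max(0,y-60),x+70,min(420,y+60),5,'d.png')"
```

```text
time_s: 3.55
eef_pos: [452.8, 204.3, 317.6]
orientation: [-1.183, -1.253, 1.24]
contact_force: [-0.3, -0.5, -0.8]
opening: 45.0
t 3.55 grasp [453.4 205.2 158.4] yaw 1.622 open 45.0 F [-0.3 -0.5 -0.8] | tool d mm [ -1.  135.4   0. ] spin 0.006 q [ 0.27  0.38  1.73  0.01  1.03 -1.36]
[250.7427317  241.22122633]
```

View pics/d.png

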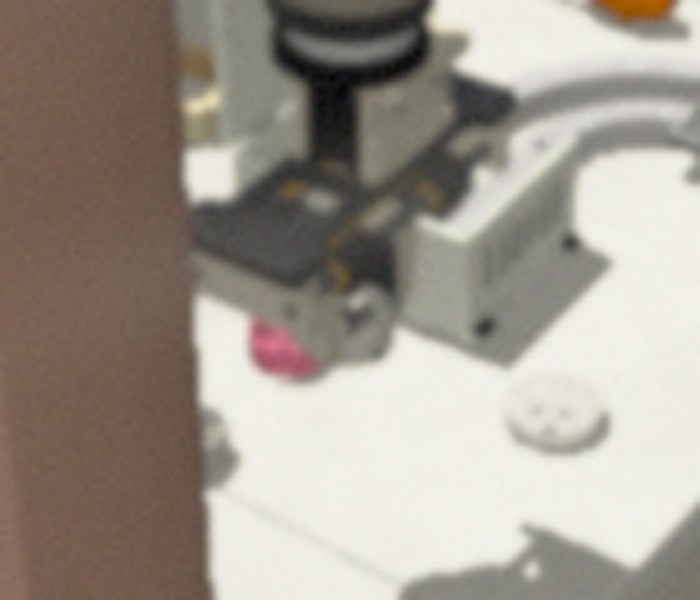

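The scene crop shows the pot gripped off-centre and hanging tilted at (365,325). It must have been about 17 mm nearer the robot than I measured, possibly knocked while hidden. I'll lay it back down, dragging toward +x so that it settles upright, then look again.

```bash
python3 -m creep '[[[0,0.04,0],0,-1],[[0,0.04,0],0,-1],[[0,0.022,0],0,-1],[[0,0.008,0],0,-1],[[0,0.006,-0.006],0,-1],[[0,0.005,-0.006],0,-1],[[0,0.004,-0.006],0,-1]]' 8; python3 -c "
from h import *
go(454,205,23,1.616)
f=grab('scene'); s=sensors.observe(); R=Ro.from_rotvec(s['orientation']).as_matrix(); u=proj(f,s['eef_pos']+R[:,1]*159)[0];print(u)
x,y=int(u[0]),int(u[1]); crop(f,max(0,x-40),max(0,y-50),x+60,min(420,y+50),6,'e.png')"
```

```text
time_s: 4.3
eef_pos: [468.9, 205.1, 182.8]
orientation: [-1.178, -1.244, 1.247]
contact_force: [-5.5, -0.6, 9.9]
opening: 45.9
t 4.3 grasp [468.  205.6  23.6] yaw 1.622 open 45.9 F [-5.5 -0.6  9.9] | tool d mm [ 0.1  0.6 14. ] spin 0.006 q [ 0.26  0.61  1.81  0.01  0.73 -1.37]
[246.30340094 278.40624144]
```

View pics/e.png

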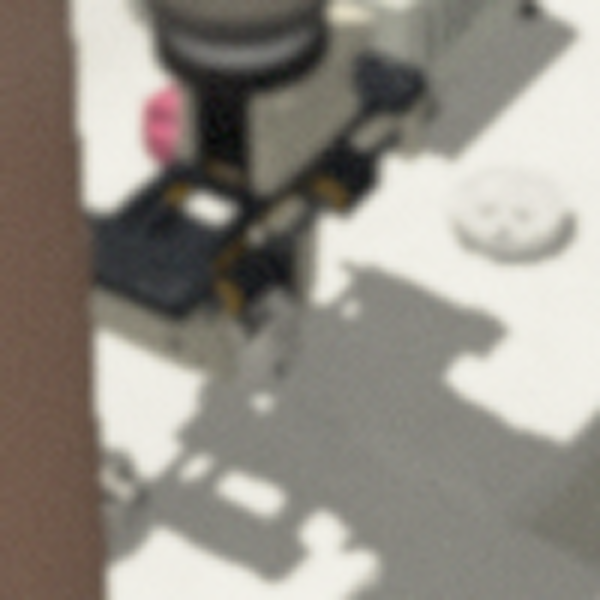

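```bash
cat >> h.py <<'E'
def disc(f,exp,win=45,z=18):
    "texture-energy peak (24 mm disc) near expected xy; works for pots"
    g=cv2.cvtColor(f["bgr"],cv2.COLOR_BGR2GRAY).astype(np.float32)
    e=np.minimum(np.abs(cv2.Laplacian(cv2.GaussianBlur(g,(0,0),.7),cv2.CV_32F)),25)
    k=np.zeros((29,29),np.float32); cv2.circle(k,(14,14),9,1,-1); n=k.sum(); r=np.ones_like(k); cv2.circle(r,(14,14),11,0,-1)
    sc=cv2.filter2D(e,-1,k)/n-0.5*cv2.filter2D(e,-1,r)/r.sum()
    u=proj(f,[*exp,z])[0].round().astype(int); w=int(win*.42); s=sc[u[1]-w:u[1]+w+1,u[0]-w:u[0]+w+1]
    j,i=np.unravel_index(s.argmax(),s.shape); return unproj(f,[u[0]-w+i,u[1]-w+j],z)[0,:2].round(1),round(float(s.max()),1)
E
python3 -c "
from h import *
f={**grab(),'bgr':cv2.imread('pics/top0.png')}
for e in [(570.5,205),(459,318),(454,205),(573,291),(583,101)]: print(e,disc(f,e))
"
python3 -m creep '[[[0,0,0],0,1],[[0,0,0],0,1],[[0,0,0],0,1],[[0,0,0],0,1],[[0,-0.03,0],0,1],[[0,-0.04,0],0,1],[[0,-0.04,0],0,1],[[-0.045,-0.02,0],0,1],[[-0.045,0,0],0,1],[[-0.045,0,0],0,1]]' 25
python3 -m creep '[[[-0.045,0,0],0,1],[[-0.045,0,0],0,1],[[-0.03,0,0],0,1],[[0,0,0],0,1]]' 
python3 -c "
from h import *
go(454,205,23,1.616)
f=grab()
for e in [(570.5,205),(459,318),(470,205),(573,291),(583,101)]: print(e,disc(f,e))
crop(f,120,170,300,300,4.4,'f.png')"
```

```text
(570.5, 205) (array([574.6, 203.6]), 12.1)
(459, 318) (array([462.2, 313.6]), 10.8)
(454, 205) (array([458.9, 206.4]), 12.6)
(573, 291) (array([575.7, 289.1]), 9.9)
(583, 101) (array([584.1, 103.1]), 9.2)
time_s: 5.4
eef_pos: [477.5, 71.0, 320.3]
orientation: [-1.181, -1.26, 1.248]
contact_force: [0.7, -0.1, 0.5]
opening: 91.9
time_s: 5.8
eef_pos: [484.2, -57.5, 321.9]
orientation: [-1.188, -1.26, 1.244]
contact_force: [-0.4, 0.9, -0.2]
opening: 91.9
t 5.8 grasp [485.9 -57.1 162.7] yaw 1.628 open 91.9 F [-0.4  0.9 -0.2] | tool d mm [263.3 140.   18.5] spin 0.012 q [-0.28  0.36  1.75  0.01  1.02 -1.91]
(570.5, 205) (array([574.6, 203.6]), 12.4)
(459, 318) (array([462.2, 313.6]), 11.2)
(470, 205) (array([469.1, 201.8]), 12.7)
(573, 291) (array([575.7, 289.1]), 10.2)
(583, 101) (array([584.1, 103.1]), 9.6)
```

View pics/f.png

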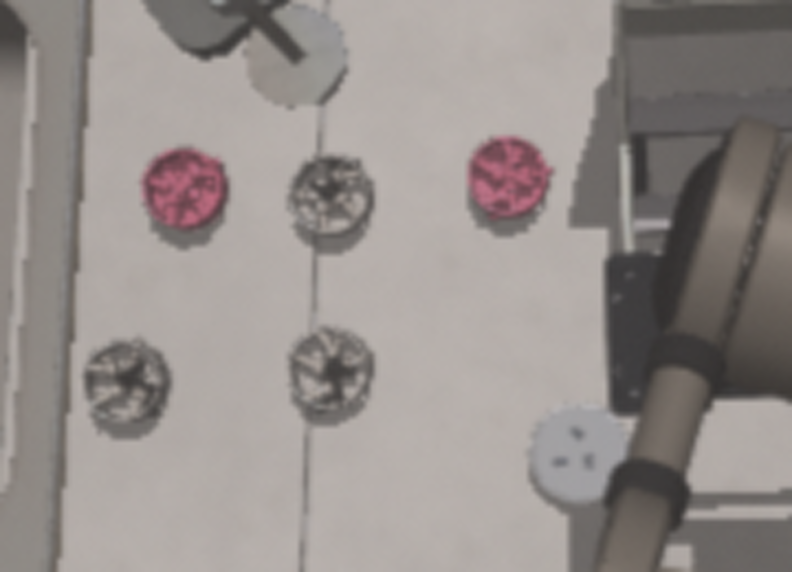

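The pot stands upright at (332,373) in the crop, about (467,203). It moved exactly as far as I dragged it, and a 45 mm opening at 48 mm nominal was simply a level grip. The earlier "tilt" was a misreading, so I'll regrasp it.

```bash
python3 -m creep '[[[0.045,0,0.004],0,1],[[0.045,0,0.004],0,1],[[0.045,0,0.004],0,1],[[0.045,0,0.004],0,1],[[0.045,0,0],0,1],[[0.03,0.02,0],0,1],[[0.01,0.04,0],0,1],[[0,0.035,0],0,1],[[0,0.02,0],0,1],[[0,0,0],0,1]]'; python3 -c "
from h import *
go(468,203,22,1.616)"
```

```text
time_s: 6.85
eef_pos: [447.5, 229.2, 206.3]
orientation: [-1.184, -1.274, 1.244]
contact_force: [0.1, 0.5, -0.0]
opening: 91.5
t 6.85 grasp [450.1 230.5  47.1] yaw 1.637 open 91.5 F [ 0.1  0.5 -0. ] | tool d mm [-28.8  25.1 -15.6] spin 0.021 q [ 0.32  0.55  1.83  0.    0.74 -1.32]
```

```bash
python3 -m creep '[[[-0.018,0,-0.01],0.02,1],[[-0.009,0,-0.005],0,1],[[0,0,0],0,1],[[0,0,0],0,1]]'; python3 -c "
from h import *
go(468,203,22,1.616)"
```

```text
time_s: 7.25
eef_pos: [463.4, 205.3, 209.0]
orientation: [-1.192, -1.263, 1.23]
contact_force: [-0.2, 0.2, 0.8]
opening: 91.7
t 7.25 grasp [466.3 206.8  49.9] yaw 1.62 open 91.7 F [-0.2  0.2  0.8] | tool d mm [-4.1 27.9 -1. ] spin 0.004 q [ 0.26  0.55  1.81  0.01  0.75 -1.36]
```

```bash
python3 -m creep '[[[-0.004,0.015,0],0,1],[[0,0.011,0],0,1],[[0,0,0],0,0.2],[[0,0,0],0,-0.5],[[0,0,0],0,-0.5],[[0,0,0],0,-0.5],[[0,0,0],0,-0.5],[[0,0,0],0,-0.5],[[0,0,0],0,-0.5]]' 35; python3 -c "
from h import *
go(468,203,22,1.616)"
```

```text
time_s: 8.15
eef_pos: [464.2, 203.6, 185.9]
orientation: [-1.194, -1.269, 1.227]
contact_force: [-0.1, 0.3, -0.6]
opening: 44.6
t 8.15 grasp [467.9 205.4  26.8] yaw 1.622 open 44.6 F [-0.1  0.3 -0.6] | tool d mm [-2.5  4.7  0.2] spin 0.006 q [ 0.26  0.59  1.83  0.01  0.69 -1.37]
```

```bash
python3 -m creep '[[[0,-0.02,0],0,-0.5],[[0,-0.04,0],0,-0.5],[[0,-0.04,0],0,-0.5],[[-0.03,-0.01,0],0,-0.5],[[-0.045,0,-0.003],0,-0.5],[[-0.045,0,-0.003],0,-0.5],[[-0.045,0,0],0,-0.5],[[-0.045,0,0],0,-0.5],[[-0.045,0,0],0,-0.5],[[-0.045,0,0],0,-0.5]]'; python3 -m creep '[[[-0.045,0,0],0,-0.5],[[-0.04,0,0],0,-0.5],[[-0.03,0,0],0,-0.5],[[-0.01,0,0],0,-0.5],[[0,0,0],0,-0.5]]'; python3 -c "
from h import *
go(482,-276.3,60,1.616)
f=grab();s=[proj(f,(x,y,28))[0].round() for x,y in((457,-277),)];print(s)"
```

```text
time_s: 9.15
eef_pos: [483.3, -102.6, 297.8]
orientation: [-1.191, -1.278, 1.234]
contact_force: [1.4, 0.2, -1.3]
opening: 44.9
time_s: 9.65
eef_pos: [489.2, -238.1, 295.9]
orientation: [-1.195, -1.272, 1.229]
contact_force: [-1.0, 1.6, -0.6]
opening: 44.8
t 9.65 grasp [ 493.2 -236.4  136.8] yaw 1.624 open 44.8 F [-1.   1.6 -0.6] | tool d mm [-39.9  76.   15.3] spin 0.008 q [-0.6   0.48  1.63  0.03  1.01 -2.24]
[array([384., 262.])]
```

```bash
python3 -m creep '[[[-0.03,0.01,0.01],0,-0.5],[[-0.01,0.03,0.005],0.008,-0.5],[[0,0.022,0],0,-0.5],[[0,0,0],0,-0.5],[[0,0,0],0,-0.5]]'; python3 -c "
from h import *
go(482,-276.3,55,1.616)"
```

```text
time_s: 10.2
eef_pos: [479.0, -270.5, 233.0]
orientation: [-1.193, -1.273, 1.227]
contact_force: [0.2, 0.1, -0.1]
opening: 44.7
t 10.2 grasp [ 483.  -268.4   73.9] yaw 1.625 open 44.7 F [ 0.2  0.1 -0.1] | tool d mm [-8.  18.7  1.9] spin 0.009 q [-0.66  0.58  1.67  0.03  0.88 -2.31]
```

```bash
python3 -m creep '[[[-0.008,0.005,0.001],0.009,-0.5],[[0,0.006,0],0,-0.5],[[0,0.004,0],0,-0.5],[[0,0.003,0],0,-0.5],[[0,0,0],0,-0.5]]'; python3 -c "
from h import *
go(482,-276.3,55,1.616)"
```

```text
time_s: 10.7
eef_pos: [480.4, -277.4, 217.2]
orientation: [-1.202, -1.27, 1.223]
contact_force: [-0.3, 1.1, 0.2]
opening: 44.8
t 10.7 grasp [ 485.1 -275.8   58. ] yaw 1.618 open 44.8 F [-0.3  1.1  0.2] | tool d mm [-0.4  2.9  3.2] spin 0.002 q [-0.67  0.61  1.67  0.03  0.85 -2.31]
```

```bash
python3 -m creep '[[[0,0.001,0.004],0,-0.5],[[0,0.003,0],0,-0.5],[[0,0.003,0],0,-0.5],[[0,0,0],0,-0.5]]'; python3 -c "
from h import *
go(482,-276.3,55,1.616)"
```

```text
time_s: 11.1
eef_pos: [477.1, -278.3, 214.6]
orientation: [-1.21, -1.272, 1.223]
contact_force: [0.5, 0.1, -1.6]
opening: 44.8
t 11.1 grasp [ 482.8 -277.4   55.5] yaw 1.617 open 44.8 F [ 0.5  0.1 -1.6] | tool d mm [1.2 0.5 0.7] spin 0.001 q [-0.67  0.6   1.68  0.04  0.83 -2.31]
```

```bash
python3 -m creep '[[[0,0.003,0],0,-0.5],[[0,0.003,0],0,-0.5]]'; python3 -c "
from h import *
go(482,-276.3,55,1.616)"
```

```text
time_s: 11.3
eef_pos: [478.3, -279.1, 213.4]
orientation: [-1.218, -1.274, 1.223]
contact_force: [-6.4, 4.1, 32.9]
opening: 44.9
t 11.3 grasp [ 484.9 -278.9   54.3] yaw 1.617 open 44.9 F [-6.4  4.1 32.9] | tool d mm [ 2.7 -0.8  2.8] spin 0.001 q [-0.67  0.61  1.68  0.04  0.82 -2.32]
```

```bash
python3 -m creep '[[[0,-0.002,0],0,0.35],[[0,0,0],0,0.35],[[0,0,0],0,0.35],[[0,-0.02,0],0,0.35],[[0,-0.04,0],0,0.35],[[0,-0.04,0],0,0.35],[[0.04,-0.01,0],0.1,1],[[0.045,0,0],0.14,1],[[0.045,0,0.005],0.14,1],[[0.045,0,0.01],0.14,1]]'; python3 -c "
from h import *
go(459,318,60,0)"
```

```text
time_s: 12.3
eef_pos: [482.9, -110.0, 326.0]
orientation: [-1.415, -0.879, 0.822]
contact_force: [0.8, -0.4, -0.1]
opening: 88.8
t 12.3 grasp [ 488.9 -109.4  166.9] yaw 1.091 open 88.8 F [ 0.8 -0.4 -0.1] | tool d mm [363.  107.4 227.3] spin 1.091 q [-0.38  0.36  1.73  0.02  1.01 -1.49]
```

```bash
python3 -m creep '[[[0.02,0,0.02],0.15,1],[[0,0,0],0.15,1],[[0,0,0],0.15,1],[[0,0,0],0.15,1],[[0,0,0],0.15,1],[[0,0,0],0.15,1],[[0,0,0],0.14,1]]'; python3 -c "
from h import *
go(459,318,60,0.045)
f=grab()
for e in [(570.5,205),(459,318),(573,291),(583,101),(483,-278)]: print(e,disc(f,e,z=18 if e[1]>0 else 46))
crop(f,330,220,430,300,6,'g.png')"
```

```text
time_s: 13.0
eef_pos: [473.0, -75.2, 321.4]
orientation: [-1.563, -0.059, 0.012]
contact_force: [-0.7, 0.1, -0.1]
opening: 91.4
t 13.0 grasp [477.7 -73.9 162.3] yaw 0.045 open 91.4 F [-0.7  0.1 -0.1] | tool d mm [ -4.  104.9 391.6] spin 0.0 q [-0.32  0.34  1.78  0.02  0.99 -0.38]
(570.5, 205) (array([574.6, 203.6]), 12.3)
(459, 318) (array([462.2, 313.6]), 11.2)
(573, 291) (array([575.7, 289.1]), 10.2)
(583, 101) (array([584.1, 103.1]), 9.6)
(483, -278) (array([ 491. , -277.4]), 11.9)
```

View pics/g.png

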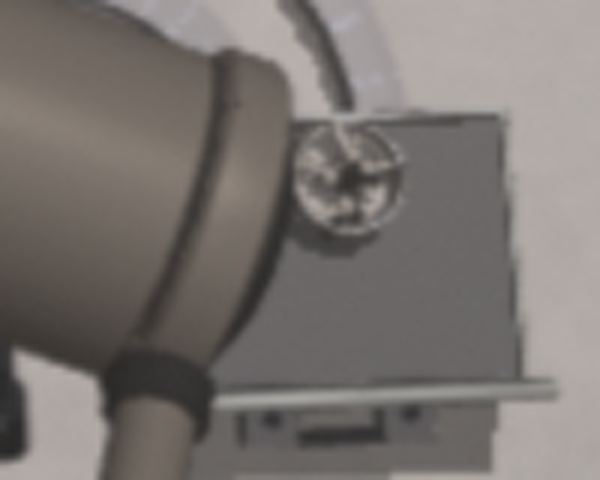

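The pot is upright on the deck at the front centre, crop (350,180), just behind the front edge. Now pot 2 at (459,318).

```bash
python3 -m creep '[[[0,0,0.03],0,1],[[0,0,0.045],0,1],[[0,0,0.045],0,1],[[0,0,0.045],0,1],[[0,0,0.045],0,1],[[0,0,0.045],0,1],[[0,0,0.04],0,1],[[0,0.02,0.02],0,1],[[0,0.03,0.01],0,1],[[0,0,0],0,1]]'; python3 -c "
from h import *
f=grab();print(unproj(f,[388.3,250],46),disc(f,(459,318)))
go(460,317,22,0.045)"
```

```text
time_s: 14.05
eef_pos: [459.0, 261.8, 267.8]
orientation: [-1.563, -0.071, 0.03]
contact_force: [0.3, -0.7, 0.0]
opening: 91.8
[[ 486.10721834 -283.0142277    46.        ]] (array([495.8, 279.7]), 10.4)
t 14.1 grasp [464.2 262.8 110.6] yaw 0.063 open 91.8 F [-0.3  0.3  1. ] | tool d mm [-3.4 88.9 53.7] spin 0.018 q [ 0.37  0.49  1.71 -0.    0.92  0.31]
```

```bash
python3 -m creep '[[[-0.003,0.01,0.03],0.018,1],[[0,0.03,0.02],0,1],[[0,0.03,0],0,1],[[0,0.005,0],0,1],[[0,0,0],0,1]]'; python3 -c "
from h import *
go(460,317,24,0.045)"
```

```text
time_s: 14.6
eef_pos: [460.1, 310.5, 200.0]
orientation: [-1.56, -0.066, 0.007]
contact_force: [0.5, -0.4, 0.7]
opening: 91.4
t 14.6 grasp [466.  312.3  40.9] yaw 0.046 open 91.4 F [ 0.5 -0.4  0.7] | tool d mm [-6.4 16.7  4.8] spin 0.001 q [ 0.46  0.63  1.69 -0.01  0.78  0.42]
```

```bash
python3 -m creep '[[[-0.006,0.008,0.005],0,1],[[0,0.008,0],0,1],[[0,0.002,0],0,0.2],[[0,0,0],0,-0.5],[[0,0,0],0,-0.5],[[0,0,0],0,-0.5],[[0,0,0],0,-0.5],[[0,0,0],0,-0.5]]'; python3 -c "
from h import *
go(460,317,24,0.045)"
```

```text
time_s: 15.4
eef_pos: [456.3, 314.7, 186.2]
orientation: [-1.557, -0.07, 0.0]
contact_force: [-0.4, -1.0, 0.5]
opening: 48.4
t 15.4 grasp [463.3 317.   27.1] yaw 0.044 open 48.4 F [-0.4 -1.   0.5] | tool d mm [-3.4  3.   0.1] spin -0.001 q [ 0.47  0.65  1.7  -0.01  0.74  0.43]
```

```bash
python3 -m creep '[[[0,0,0],0,-0.5],[[0,-0.02,0],0,-0.5],[[0,-0.04,0],0,-0.5],[[0,-0.04,-0.01],0,-0.5],[[0,-0.01,-0.03],0,-0.5],[[0,0,-0.045],0,-0.5],[[0,0,-0.045],0,-0.5],[[0,0,-0.045],0,-0.5],[[0,0,-0.045],0,-0.5],[[0,0,-0.045],0,-0.5]]' 35; python3 -c "
from h import *
go(452,-233,80,0.045)"
```

```text
time_s: 16.4
eef_pos: [463.3, 44.6, 297.0]
orientation: [-1.557, -0.081, 0.006]
contact_force: [-0.1, -0.3, -1.3]
opening: 44.2
t 16.4 grasp [470.7  46.9 138. ] yaw 0.055 open 44.2 F [-0.1 -0.3 -1.3] | tool d mm [ -36.8   53.  -279.1] spin 0.01 q [-0.07  0.35  1.85  0.02  0.89 -0.14]
```

```bash
python3 -m creep '[[[-0.008,0,-0.045],0,-0.5],[[-0.008,0,-0.045],0,-0.5],[[-0.008,0,-0.045],0,-0.5],[[-0.005,0,-0.045],0,-0.5],[[-0.004,0,-0.045],0,-0.5],[[-0.002,0.02,-0.03],0,-0.5],[[0,0.03,-0.015],0,-0.5],[[0,0,0],0,-0.5]]'; python3 -c "
from h import *
go(452,-233,55.5,0.045)"
```

```text
time_s: 17.2
eef_pos: [442.9, -243.4, 242.2]
orientation: [-1.562, -0.08, -0.004]
contact_force: [-0.0, 0.7, -1.2]
opening: 44.1
t 17.2 grasp [ 451.3 -241.9   83.3] yaw 0.048 open 44.1 F [-0.   0.7 -1.2] | tool d mm [-0.4 27.8  8.6] spin 0.003 q [-0.67  0.49  1.8   0.06  0.81 -0.75]
```

```bash
python3 -m creep '[[[0,0.004,0.008],0,-0.5],[[0,0.008,0.001],0,-0.5],[[0,0.007,0],0,-0.5],[[0,0.005,0],0,-0.5],[[0,0.003,0],0,-0.5]]'; python3 -c "
from h import *
go(452,-233,55,0.045)"
```

```text
time_s: 17.7
eef_pos: [444.7, -230.6, 216.4]
orientation: [-1.563, -0.085, -0.003]
contact_force: [-1.3, -1.6, 6.9]
opening: 44.1
t 17.7 grasp [ 453.6 -229.2   57.5] yaw 0.052 open 44.1 F [-1.3 -1.6  6.9] | tool d mm [-1.9  2.3 -3.7] spin 0.007 q [-0.64  0.53  1.84  0.06  0.74 -0.74]
```

```bash
python3 -m creep '[[[0,-0.006,-0.003],0,-0.5],[[-0.001,0,-0.004],0,-0.5],[[0,0.003,0],0,-0.5]]'; python3 -c "
from h import *
go(452,-234,55,0.045)"
```

```text
time_s: 18.0
eef_pos: [444.4, -237.8, 220.4]
orientation: [-1.564, -0.087, -0.003]
contact_force: [-0.2, 0.4, -0.5]
opening: 44.1
t 18.0 grasp [ 453.5 -236.6   61.5] yaw 0.053 open 44.1 F [-0.2  0.4 -0.5] | tool d mm [-1.7  6.4  2.6] spin 0.008 q [-0.65  0.53  1.82  0.06  0.75 -0.75]
```

```bash
python3 -m creep '[[[-0.002,0.003,0.001],0,-0.5],[[0,0.004,0],0,-0.5],[[0,0.003,0],0,-0.5]]'; python3 -c "
from h import *
go(452,-234,55,0.045)"
```

```text
time_s: 18.3
eef_pos: [443.5, -237.9, 213.5]
orientation: [-1.568, -0.09, -0.007]
contact_force: [-7.5, 5.8, 42.9]
opening: 43.9
t 18.3 grasp [ 453.4 -237.3   54.6] yaw 0.053 open 43.9 F [-7.5  5.8 42.9] | tool d mm [-1.2 -0.5  3.3] spin 0.008 q [-0.66  0.54  1.83  0.06  0.73 -0.75]
```

```bash
python3 -m creep '[[[0,-0.002,0],0,0.25],[[0,0,0],0,0.25],[[0,0,0],0,0.25],[[0,-0.02,0],0,0.25],[[0,-0.04,0],0,0.25],[[0,-0.04,0],0,0.25],[[0,-0.01,0.03],0,1],[[0,0,0.045],0,1],[[0,0,0.045],0,1],[[0,0,0.045],0,1]]'; python3 -c "
from h import *
f=grab();crop(f,330,220,430,300,6,'g2.png');print(disc(f,(570,205)))
go(571,204,80,-0.785)"
```

```text
time_s: 19.3
eef_pos: [427.7, -73.5, 327.0]
orientation: [-1.566, -0.081, -0.014]
contact_force: [-0.4, 0.7, 0.7]
opening: 85.1
(array([574.6, 203.6]), 12.3)
t 19.35 grasp [435.6 -66.6 167.6] yaw 0.045 open 88.4 F [-3.4  5.1 -0.2] | tool d mm [142.2  97.8 263.5] spin 0.83 q [-0.35  0.25  1.9   0.04  0.94 -0.41]
```

View pics/g2.png

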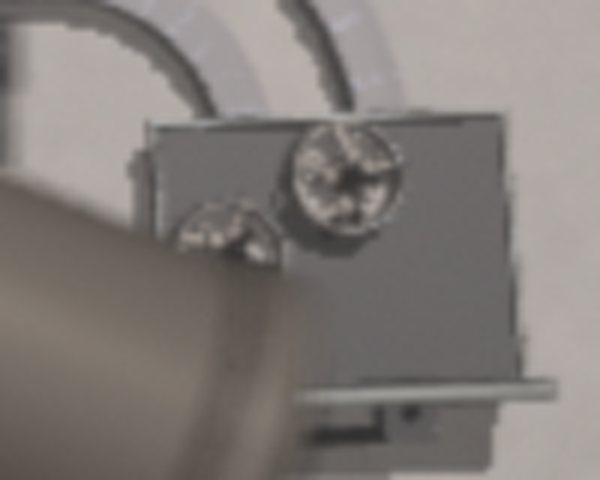

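The second pot is also upright on the deck, crop (230,255). Next is the third pot at (571,204). I'll hold the jaws at 45° so the fingers clear the pink pot and the microscope.

```bash
python3 -m creep '[[[0,0,0],0.14,1],[[0,0,0],0.14,1],[[0,0,0],0.14,1],[[0,0,0],0.14,1],[[0,0,0],0.14,1],[[0,0,0],0.13,1]]'; python3 -c "
from h import *
go(571,204,80,-0.785)"
```

```text
time_s: 19.95
eef_pos: [425.2, -63.5, 323.9]
orientation: [-1.445, 0.594, -0.662]
contact_force: [-0.4, -0.2, 0.1]
opening: 91.6
t 19.95 grasp [433.4 -61.5 164.9] yaw -0.808 open 91.6 F [-0.4 -0.2  0.1] | tool d mm [-99.   95.2 278.9] spin -0.023 q [-0.34  0.25  1.91  0.04  0.94  0.45]
```

```bash
python3 -m creep '[[[-0.01,0,0.03],-0.02,1],[[-0.015,0,0.042],0,1],[[-0.015,0,0.042],0,1],[[-0.015,0,0.042],0,1],[[-0.015,0.01,0.042],0,1],[[-0.015,0.02,0.04],0,1],[[-0.01,0.025,0.025],0,1],[[0,0,0],0,1]]'; python3 -c "
from h import *
go(571,204,25,-0.785)"
```

```text
time_s: 20.75
eef_pos: [552.9, 198.4, 271.8]
orientation: [-1.45, 0.588, -0.65]
contact_force: [-0.1, 0.4, -0.4]
opening: 91.8
t 20.75 grasp [560.4 200.3 112.8] yaw -0.796 open 91.8 F [-0.1  0.4 -0.4] | tool d mm [ 2.6 88.3  6.4] spin -0.011 q [0.21 0.57 1.54 0.   0.98 1.01]
```

```bash
python3 -m creep '[[[0.003,0.02,0.006],0,1],[[0,0.03,0],0,1],[[0,0.025,0],0,1],[[0,0.007,0],0,1],[[0,0,0],0,1]]'; python3 -c "
from h import *
go(571,204,25,-0.785)"
```

```text
time_s: 21.25
eef_pos: [562.9, 200.4, 187.1]
orientation: [-1.452, 0.589, -0.647]
contact_force: [-0.0, -0.3, 0.1]
opening: 92.0
t 21.25 grasp [570.  202.1  28. ] yaw -0.794 open 92.0 F [-0.  -0.3  0.1] | tool d mm [-0.7  3.1  1.9] spin -0.009 q [0.21 0.7  1.57 0.   0.82 1.01]
```

```bash
python3 -m creep '[[[0,0.004,0.002],0,0.2],[[0,0,0],0,-0.5],[[0,0,0],0,-0.5],[[0,0,0],0,-0.5],[[0,0,0],0,-0.5],[[0,0,0],0,-0.5],[[0,0,0],0,-0.5]]' 35; python3 -c "
from h import *
go(571,204,25,-0.785)"
```

```text
time_s: 21.95
eef_pos: [565.9, 201.4, 188.2]
orientation: [-1.448, 0.584, -0.652]
contact_force: [0.3, -0.5, -1.8]
opening: 45.0
t 21.95 grasp [574.1 203.4  29.3] yaw -0.795 open 45.0 F [ 0.3 -0.5 -1.8] | tool d mm [-2.7  4.1 -2. ] spin -0.01 q [0.21 0.71 1.57 0.   0.82 1.01]
```

```bash
python3 -m creep '[[[0,-0.02,0],0,-0.5],[[0,-0.04,0],0,-0.5],[[0,-0.04,0],-0.05,-0.5],[[0,-0.02,0],-0.1,-0.5],[[0,0,0],-0.14,-0.5],[[0,0,0],-0.14,-0.5],[[0,0,0],-0.14,-0.5],[[0,0,0],-0.14,-0.5],[[0,0,0],-0.13,-0.5]]'; python3 -c "
from h import *
go(452,-324,140,0.045)"
```

```text
time_s: 22.85
eef_pos: [558.7, 199.8, 312.2]
orientation: [-1.56, -0.099, 0.022]
contact_force: [0.8, 0.2, -1.5]
opening: 44.8
t 22.85 grasp [566.5 201.6 153.1] yaw 0.077 open 44.8 F [ 0.8  0.2 -1.5] | tool d mm [-155.3    1.4 -515.2] spin 0.032 q [0.21 0.54 1.48 0.   1.07 0.14]
```

```bash
python3 -m creep '[[[-0.01,0,-0.03],0.02,-0.5],[[-0.013,0,-0.043],0.01,-0.5],[[-0.013,0,-0.043],0,-0.5],[[-0.013,0,-0.043],0,-0.5],[[-0.013,0,-0.043],0,-0.5],[[-0.013,0,-0.043],0,-0.5],[[-0.013,0,-0.043],0,-0.5],[[-0.013,0,-0.043],0,-0.5],[[-0.013,0,-0.043],0,-0.5],[[-0.01,0,-0.04],0,-0.5]]'; python3 -c "
from h import *
go(452,-324,85,0.045)"
```

```text
time_s: 23.85
eef_pos: [454.6, -230.1, 301.2]
orientation: [-1.559, -0.089, 0.008]
contact_force: [0.6, -0.4, -1.4]
opening: 44.5
t 23.85 grasp [ 462.7 -228.1  142.2] yaw 0.061 open 44.5 F [ 0.6 -0.4 -1.4] | tool d mm [-19.5  55.3 -95.6] spin 0.016 q [-0.63  0.42  1.73  0.05  0.96 -0.72]
```

```bash
python3 -m creep '[[[-0.01,0,-0.035],0.016,-0.5],[[-0.006,0,-0.03],0,-0.5],[[-0.002,0.02,-0.01],0,-0.5],[[0,0.025,-0.005],0,-0.5],[[0,0.01,0],0,-0.5],[[0,0,0],0,-0.5]]'; python3 -c "
from h import *
go(452,-324,57,0.045)"
```

```text
time_s: 24.45
eef_pos: [440.4, -320.2, 243.3]
orientation: [-1.562, -0.07, -0.013]
contact_force: [0.6, -0.0, -0.5]
opening: 44.9
t 24.45 grasp [ 448.9 -318.7   84.4] yaw 0.036 open 44.9 F [ 0.6 -0.  -0.5] | tool d mm [ 1.5 27.5 -5.6] spin -0.009 q [-0.78  0.55  1.69  0.06  0.87 -0.85]
```

```bash
python3 -m creep '[[[0.002,0.008,-0.005],-0.009,-0.5],[[0,0.009,0],0,-0.5],[[0,0.005,0],0,-0.5],[[0,0.002,0],0,-0.5]]'; python3 -c "
from h import *
go(452,-324,57,0.045)"
```

```text
time_s: 24.85
eef_pos: [445.3, -324.2, 220.0]
orientation: [-1.564, -0.082, -0.005]
contact_force: [0.2, -0.8, -1.0]
opening: 45.0
t 24.85 grasp [ 454.1 -323.    61.1] yaw 0.049 open 45.0 F [ 0.2 -0.8 -1. ] | tool d mm [-2.4  3.9 -0.9] spin 0.004 q [-0.78  0.59  1.69  0.06  0.83 -0.87]
```

```bash
python3 -m creep '[[[-0.003,0.002,0],0,-0.5],[[0,0.002,0],0,-0.5],[[0,0.002,0],0,-0.5]]'; python3 -c "
from h import *
go(452,-324,57,0.045)"
```

```text
time_s: 25.15
eef_pos: [442.8, -324.3, 216.2]
orientation: [-1.567, -0.084, -0.005]
contact_force: [-4.1, 3.8, 23.7]
opening: 45.1
t 25.15 grasp [ 451.8 -323.5   57.3] yaw 0.05 open 45.1 F [-4.1  3.8 23.7] | tool d mm [ 0.1  0.3 -0.5] spin 0.005 q [-0.78  0.59  1.7   0.06  0.81 -0.87]
```

```bash
python3 -m creep '[[[0,-0.002,0],0,0.25],[[0,0,0],0,0.25],[[0,0,0],0,0.25],[[0,-0.02,0],0,0.25],[[0,-0.04,0],0,0.25],[[0,-0.04,0],0,0.25],[[-0.03,-0.01,0.01],0,-1],[[-0.045,0,0.02],0,-1],[[-0.035,0,0.01],0,-1],[[0,0,0],0,-1]]'; python3 -c "
from h import *
f=grab();crop(f,310,210,430,300,6,'g3.png')
go(340,-280,48,0.045)"
```

```text
time_s: 26.15
eef_pos: [321.5, -288.8, 325.6]
orientation: [-1.569, -0.086, -0.005]
contact_force: [1.5, 1.2, 1.3]
opening: 30.2
t 26.2 grasp [ 332.5 -289.5  167.1] yaw 0.052 open 26.0 F [ 0.5  0.8 -0.3] | tool d mm [  0.9 119.4   9.3] spin 0.007 q [-0.92  0.26  1.89  0.06  0.96 -1.01]
```

View pics/g3.png

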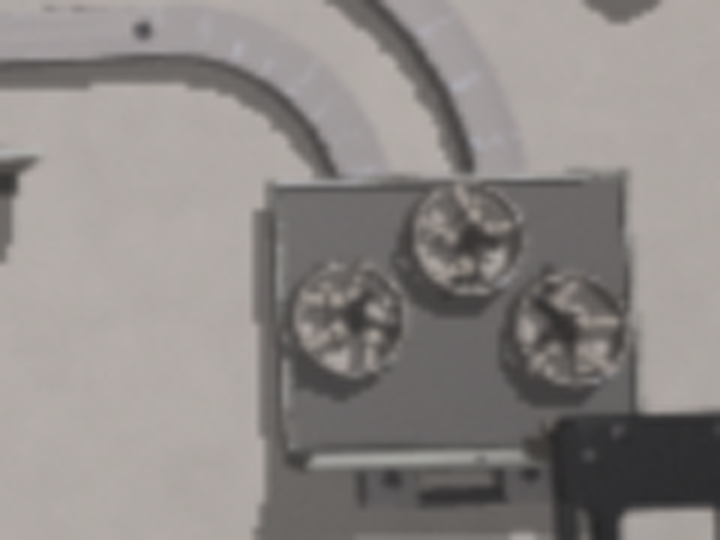

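All three pots stand upright on the deck, at crop (350,318), (467,240) and (570,328). The carriage is still on the first straight. I'll compute the push path for the grasp point from the pin kinematics, then move in behind the plate.

```bash
cat > path.py <<'E'
from h import *
from scipy.optimize import brentq
TP=np.array([595.1,-31.0,0.045]); L1=125; LA=110*np.pi/2
def cl(s): # centreline by arclength from track x=-235
    if s<L1: return np.array([-235+s,-240.])
    if s<L1+LA: a=(s-L1)/110; return np.array([-110+110*np.sin(a),-130-110*np.cos(a)])
    return np.array([0.,-130+s-L1-LA])
def pose(s): # s: arclength of rear pin -> deck centre, yaw (world)
    r=cl(s); t=brentq(lambda q:np.hypot(*(cl(q)-r))-68,s+60,s+90); f=cl(t); c=(r+f)/2; y=np.arctan2(*(f-r)[::-1])
    R=np.array([[np.cos(TP[2]),-np.sin(TP[2])],[np.sin(TP[2]),np.cos(TP[2])]]); return R@c+TP[:2],y+TP[2]
def plate(s,back=0):
    c,y=pose(s); return c-(64+back)*np.array([np.cos(y),np.sin(y)]),y
def nearest(g,back):
    S=np.arange(20,420,.5); P=np.array([plate(s,back)[0] for s in S]); return S[np.argmin(np.hypot(*(P-g).T))]
def rows(n,step,back=19.5,z=60,corr=1):
    st=sensors.observe(); R=Ro.from_rotvec(st["orientation"]).as_matrix(); g=st["eef_pos"]+R[:,1]*159; yaw=np.arctan2(R[1,0],R[0,0])
    s0=nearest(g[:2],back); (c,y0)=plate(s0,back); e=g[:2]-c
    lat=-np.sin(y0)*e[0]+np.cos(y0)*e[1]
    print("t",round(st["time_s"],2),"g",g.round(1),"tilt",np.degrees(np.arccos(-R[2,1])).round(1),"s",s0,"of",HOME_S,"lat err",lat.round(1),"yaw err",round(yaw-y0,3),"z err",round(g[2]-z,1),"F",np.round(st["contact_force"],1),"deck",pose(s0)[0].round(),"q",st["joint_pos"].round(2))
    p,yw=g[:2],yaw
    for k in range(1,n+1):
        q,y=plate(s0+step*k,back); d=q-p; a=yw
        print([round(v,1) for v in(np.cos(a)*d[0]+np.sin(a)*d[1],0,-np.sin(a)*d[0]+np.cos(a)*d[1])],"spin",round(-(y-yw),3)); p,yw=q,y
HOME_S=L1+LA+130-34
E
python3 -m creep '[[[0,0.03,0.004],0,-1],[[0,0.04,0.004],0,-1],[[0,0.03,0],0,-1],[[0.005,0.006,0],0,-1]]'
python3 -c "
from path import *
rows(4,8)"
```

```text
time_s: 26.6
eef_pos: [337.5, -284.3, 219.9]
orientation: [-1.58, -0.092, -0.013]
contact_force: [0.3, 0.3, 0.1]
opening: 0.9
t 26.6 g [ 348.2 -285.6   61.2] tilt 3.9 s 26.5 of 393.7875959474386 lat err -3.2 yaw err 0.006 z err 1.2 F [0.3 0.3 0.1] deck [ 432. -279.] q [-0.89  0.44  2.    0.08  0.65 -1.  ]
[np.float64(8.1), 0, np.float64(3.2)] spin 0.006
[np.float64(8.0), 0, np.float64(0.0)] spin -0.0
[np.float64(8.0), 0, np.float64(0.0)] spin -0.0
[np.float64(8.0), 0, np.float64(-0.0)] spin -0.0
```

```bash
python3 -m creep '[[[0.008,0,0.003],0,-1],[[0.008,0,0],0,-1],[[0.006,0,0],0,-1]]' 20
python3 -c "
from path import *
rows(12,9)"
```

```text
time_s: 26.9
eef_pos: [363.0, -281.0, 222.5]
orientation: [-1.58, -0.094, -0.014]
contact_force: [0.1, 0.0, -0.8]
opening: 0.4
t 26.9 g [ 373.9 -282.4   63.9] tilt 4.0 s 52.0 of 393.7875959474386 lat err -1.2 yaw err 0.006 z err 3.9 F [ 0.1  0.  -0.8] deck [ 457. -277.] q [-0.84  0.46  1.95  0.07  0.68 -0.95]
[np.float64(8.8), 0, np.float64(1.1)] spin 0.005
[np.float64(9.0), 0, np.float64(-0.5)] spin -0.01
[np.float64(9.0), 0, np.float64(-1.2)] spin -0.021
[np.float64(9.0), 0, np.float64(-1.9)] spin -0.032
[np.float64(9.0), 0, np.float64(-2.7)] spin -0.044
[np.float64(9.0), 0, np.float64(-3.7)] spin -0.055
[np.float64(9.0), 0, np.float64(-4.7)] spin -0.066
[np.float64(8.9), 0, np.float64(-5.8)] spin -0.076
[np.float64(8.8), 0, np.float64(-6.5)] spin -0.082
[np.float64(8.8), 0, np.float64(-6.5)] spin -0.082
[np.float64(8.8), 0, np.float64(-6.5)] spin -0.082
[np.float64(8.8), 0, np.float64(-6.5)] spin -0.082
```

```bash
python3 -m creep '[[[0.008,0.003,0.001],0.005,-1],[[0.009,0.001,-0.0005],-0.01,-1],[[0.009,0.001,-0.001],-0.02,-1],[[0.009,0.001,-0.002],-0.03,-1],[[0.009,0.001,-0.0027],-0.044,-1]]'
python3 -c "
from path import *
rows(8,9)"
```

```text
time_s: 27.4
eef_pos: [412.2, -283.4, 221.4]
orientation: [-1.585, -0.179, 0.069]
contact_force: [-2.0, -0.4, 1.2]
opening: 0.6
t 27.4 g [ 423.5 -285.4   62.8] tilt 4.2 s 101.0 of 393.7875959474386 lat err 0.1 yaw err -0.018 z err 2.8 F [-2.  -0.4  1.2] deck [ 506. -271.] q [-0.77  0.52  1.84  0.06  0.72 -0.97]
[np.float64(8.8), 0, np.float64(-4.1)] spin -0.078
[np.float64(9.0), 0, np.float64(-5.2)] spin -0.07
[np.float64(8.9), 0, np.float64(-6.2)] spin -0.08
[np.float64(8.8), 0, np.float64(-6.5)] spin -0.082
[np.float64(8.8), 0, np.float64(-6.5)] spin -0.082
[np.float64(8.8), 0, np.float64(-6.5)] spin -0.082
[np.float64(8.8), 0, np.float64(-6.5)] spin -0.082
[np.float64(8.8), 0, np.float64(-6.5)] spin -0.082
```

```bash
python3 -m creep '[[[0.008,0.002,-0.004],-0.078,-1],[[0.008,0.001,-0.005],-0.07,-1],[[0.008,0.001,-0.006],-0.08,-1],[[0.008,0.001,-0.006],-0.08,-1]]'
python3 -c "
from path import *
rows(8,9)
f=grab();crop(f,240,125,440,305,4,'h.png')"
```

```text
time_s: 27.8
eef_pos: [452.6, -295.4, 219.4]
orientation: [-1.567, -0.434, 0.328]
contact_force: [-1.5, 0.1, 1.3]
opening: 0.5
t 27.8 g [ 464.  -297.4   60.9] tilt 4.2 s 137.0 of 393.7875959474386 lat err -0.6 yaw err 0.017 z err 0.9 F [-1.5  0.1  1.3] deck [ 538. -259.] q [-0.73  0.57  1.73  0.05  0.78 -1.25]
[np.float64(8.8), 0, np.float64(-6.0)] spin -0.065
[np.float64(8.8), 0, np.float64(-6.5)] spin -0.082
[np.float64(8.8), 0, np.float64(-6.5)] spin -0.082
[np.float64(8.8), 0, np.float64(-6.5)] spin -0.082
[np.float64(8.8), 0, np.float64(-6.5)] spin -0.082
[np.float64(8.8), 0, np.float64(-6.5)] spin -0.082
[np.float64(8.8), 0, np.float64(-6.5)] spin -0.082
[np.float64(8.8), 0, np.float64(-6.5)] spin -0.082
```

View pics/h.png

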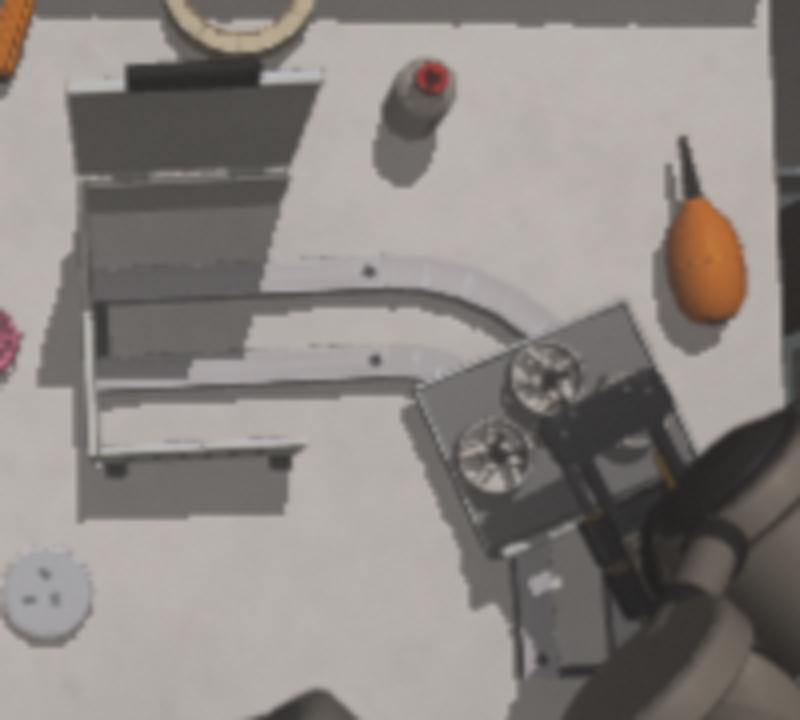

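The carriage is half-way into the bend and on its rails, and the pots are standing, at crop (545,378) and (495,455) with the third under the gripper. I'll keep following the path.

```bash
python3 -m creep '[[[0.008,0.001,-0.006],-0.065,-1],[[0.008,0.001,-0.006],-0.08,-1],[[0.008,0.001,-0.006],-0.08,-1],[[0.008,0.001,-0.006],-0.08,-1]]'
python3 -c "
from path import *
rows(9,9)"
```

```text
time_s: 28.25
eef_pos: [495.5, -298.2, 218.6]
orientation: [-1.52, -0.679, 0.58]
contact_force: [-0.8, -0.9, 1.6]
opening: 0.5
t 28.25 g [ 507.1 -300.5   60. ] tilt 4.3 s 172.5 of 393.7875959474386 lat err -1.5 yaw err 0.012 z err 0.0 F [-0.8 -0.9  1.6] deck [ 565. -239.] q [-0.68  0.63  1.62  0.05  0.83 -1.51]
[np.float64(9.8), 0, np.float64(-5.1)] spin -0.07
[np.float64(8.8), 0, np.float64(-6.5)] spin -0.082
[np.float64(8.8), 0, np.float64(-6.5)] spin -0.082
[np.float64(8.8), 0, np.float64(-6.5)] spin -0.082
[np.float64(8.8), 0, np.float64(-6.5)] spin -0.082
[np.float64(8.8), 0, np.float64(-6.5)] spin -0.082
[np.float64(8.8), 0, np.float64(-6.3)] spin -0.079
[np.float64(8.8), 0, np.float64(-5.8)] spin -0.068
[np.float64(8.8), 0, np.float64(-5.1)] spin -0.058
```

```bash
python3 -m creep '[[[0.008,0.0015,-0.005],-0.07,-1],[[0.008,0.001,-0.006],-0.08,-1],[[0.008,0.001,-0.006],-0.08,-1],[[0.008,0.001,-0.006],-0.08,-1]]'
python3 -c "
from path import *
rows(9,9)"
```

```text
time_s: 28.65
eef_pos: [535.8, -287.6, 217.3]
orientation: [-1.444, -0.924, 0.834]
contact_force: [-0.6, -1.4, 1.4]
opening: 0.2
t 28.65 g [ 547.7 -290.4   58.8] tilt 4.4 s 206.5 of 393.7875959474386 lat err -2.4 yaw err 0.022 z err -1.2 F [-0.6 -1.4  1.4] deck [ 584. -213.] q [-0.63  0.67  1.53  0.04  0.87 -1.77]
[np.float64(10.6), 0, np.float64(-4.3)] spin -0.06
[np.float64(8.8), 0, np.float64(-6.5)] spin -0.082
[np.float64(8.8), 0, np.float64(-6.4)] spin -0.08
[np.float64(8.8), 0, np.float64(-5.9)] spin -0.07
[np.float64(8.8), 0, np.float64(-5.3)] spin -0.06
[np.float64(8.8), 0, np.float64(-4.6)] spin -0.049
[np.float64(8.8), 0, np.float64(-3.8)] spin -0.039
[np.float64(8.9), 0, np.float64(-2.9)] spin -0.028
[np.float64(9.0), 0, np.float64(-1.9)] spin -0.018
```

```bash
python3 -m creep '[[[0.009,0,-0.004],-0.06,-1],[[0.008,0,-0.006],-0.08,-1],[[0.008,0,-0.006],-0.078,-1],[[0.008,0,-0.0055],-0.07,-1],[[0.008,0,-0.005],-0.06,-1]]'
python3 -c "
from path import *
rows(9,9)"
```

```text
time_s: 29.15
eef_pos: [575.9, -256.4, 219.0]
orientation: [-1.318, -1.191, 1.117]
contact_force: [0.0, -1.5, -1.0]
opening: 0.1
t 29.15 g [ 587.9 -259.4   60.4] tilt 4.5 s 248.5 of 393.7875959474386 lat err -1.5 yaw err 0.026 z err 0.4 F [ 0.  -1.5 -1. ] deck [ 596. -175.] q [-0.55  0.7   1.46  0.03  0.9  -2.04]
[np.float64(9.9), 0, np.float64(-3.5)] spin -0.027
[np.float64(8.8), 0, np.float64(-4.0)] spin -0.042
[np.float64(8.9), 0, np.float64(-3.2)] spin -0.032
[np.float64(8.9), 0, np.float64(-2.2)] spin -0.021
[np.float64(9.0), 0, np.float64(-1.1)] spin -0.011
[np.float64(9.0), 0, np.float64(-0.1)] spin -0.001
[np.float64(9.0), 0, np.float64(0.0)] spin -0.0
[np.float64(9.0), 0, np.float64(0.0)] spin -0.0
[np.float64(9.0), 0, np.float64(0.0)] spin -0.0
```

```bash
python3 -m creep '[[[0.009,0.001,-0.003],-0.027,-1],[[0.008,0,-0.004],-0.042,-1],[[0.008,0.001,-0.003],-0.032,-1],[[0.008,0,-0.002],-0.02,-1],[[0.008,0.001,-0.001],-0.01,-1],[[0.008,0,0],0,-1]]'
python3 -c "
from path import *
rows(3,9)"
```

```text
time_s: 29.75
eef_pos: [592.0, -205.1, 216.5]
orientation: [-1.261, -1.292, 1.224]
contact_force: [1.3, -1.5, -0.8]
opening: 0.5
t 29.75 g [ 604.5 -208.5   58. ] tilt 4.7 s 299.5 of 393.7875959474386 lat err -1.4 yaw err 0.003 z err -2.0 F [ 1.3 -1.5 -0.8] deck [ 599. -125.] q [-0.46  0.7   1.48  0.02  0.88 -2.09]
[np.float64(9.0), 0, np.float64(1.4)] spin 0.003
[np.float64(9.0), 0, np.float64(0.0)] spin -0.0
[np.float64(9.0), 0, np.float64(0.0)] spin -0.0
```

```bash
python3 -m creep '[[[0.008,-0.001,0.001],0.003,-1],[[0.008,-0.001,0],0,-1],[[0.008,0,0],0,-1],[[0.008,0,0],0,-1],[[0.008,0,0],0,-1],[[0.008,0,0],0,-1],[[0.008,0,0],0,-1],[[0.006,0,0],0,-1],[[0.004,0,0],0,-1]]'
python3 -c "
from path import *
rows(3,9)"
```

```text
time_s: 30.65
eef_pos: [586.9, -132.6, 217.2]
orientation: [-1.262, -1.289, 1.222]
contact_force: [0.4, -1.4, 1.5]
opening: 0.6
t 30.65 g [ 599.4 -136.    58.7] tilt 4.7 s 372.0 of 393.7875959474386 lat err 0.4 yaw err -0.001 z err -1.3 F [ 0.4 -1.4  1.5] deck [596. -53.] q [-0.35  0.66  1.56  0.01  0.84 -1.97]
[np.float64(8.8), 0, np.float64(-0.4)] spin -0.001
[np.float64(9.0), 0, np.float64(0.0)] spin -0.0
[np.float64(9.0), 0, np.float64(0.0)] spin -0.0
```

```bash
python3 -m creep '[[[0.006,0,0],0,-1],[[0.006,0,0],0,-1],[[0.004,0,0],0,-1],[[0.003,0,0],0,-1],[[0.002,0,0],0,-1]]'
python3 -c "
from path import *
rows(1,9)"
```

```text
time_s: 31.15
eef_pos: [585.9, -109.7, 216.6]
orientation: [-1.263, -1.289, 1.222]
contact_force: [0.7, -1.9, 2.2]
opening: 0.8
t 31.15 g [ 598.4 -113.1   58.1] tilt 4.7 s 395.0 of 393.7875959474386 lat err 0.4 yaw err -0.001 z err -1.9 F [ 0.7 -1.9  2.2] deck [595. -30.] q [-0.31  0.65  1.58  0.01  0.83 -1.93]
[np.float64(8.9), 0, np.float64(-0.4)] spin -0.001
```

Now I'll creep forward in small steps until it meets the stop.

```bash
for i in 1 2 3; do python3 -m creep '[[[0.002,0,0],0,-1],[[0.002,0,0],0,-1]]'; done
```

```text
time_s: 31.35
eef_pos: [585.7, -105.6, 216.5]
orientation: [-1.263, -1.289, 1.222]
contact_force: [0.9, -2.2, 1.5]
opening: 0.8
time_s: 31.55
eef_pos: [586.0, -103.6, 217.0]
orientation: [-1.268, -1.289, 1.225]
contact_force: [0.2, -11.0, 0.9]
opening: 0.3
time_s: 31.75
eef_pos: [586.3, -102.6, 217.5]
orientation: [-1.274, -1.288, 1.227]
contact_force: [0.6, -9.0, 0.8]
opening: 0.6
```

```bash
python3 -m creep '[[[0.003,0,0],0,-1],[[0.003,0,0],0,-1]]'; python3 -m creep '[[[-0.01,0,0],0,-1],[[-0.03,0,0],0,-1],[[-0.03,-0.02,0],0,-1],[[0,-0.04,0],0,-1],[[0,-0.045,0],0,-1],[[0,-0.045,0],0,-1],[[-0.03,-0.02,0],0,-1]]'; python3 -c "
from path import *
f=grab(); crop(f,240,130,400,260,5,'k.png'); rows(1,9)"
```

```text
time_s: 31.95
eef_pos: [586.8, -100.9, 218.4]
orientation: [-1.283, -1.287, 1.231]
contact_force: [-1.1, -13.3, 1.6]
opening: 0.3
time_s: 32.65
eef_pos: [575.2, -195.8, 390.9]
orientation: [-1.262, -1.283, 1.231]
contact_force: [0.7, -1.2, 0.6]
opening: 0.0
t 32.7 g [ 587.5 -207.   234.9] tilt 4.8 s 302.0 of 393.7875959474386 lat err 15.5 yaw err -0.003 z err 174.9 F [ 0.9 -5.   3.8] deck [ 599. -123.] q [-0.46  0.49  1.33  0.    1.24 -2.08]
[np.float64(9.2), 0, np.float64(-15.5)] spin -0.003
```

View pics/k.png

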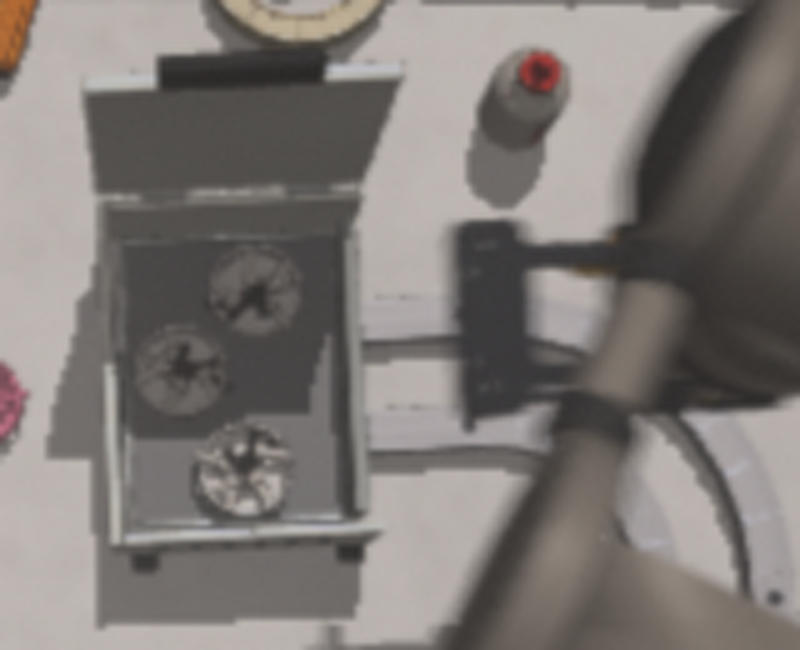

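The carriage is in the box with all three pots upright, at crop (255,290), (182,370) and (243,470), and the bottle hasn't moved. Next I'll check the home position and lid angle by projection.

```bash
python3 -c "
from path import *
f=grab()
c,s=np.cos(.045),np.sin(.045)
T=lambda x,y,z:(595.1+c*x-s*y,-31+s*x+c*y,z)
C=lambda P:((proj(f,P)[0]-[240,130])*5).round(0)
for d in (0,-5,-10): print('plate rear top corners, d=',d,C(T(-75,-63+d,68)),C(T(75,-63+d,68)))
for a in (1.3,1.4,1.5,1.6,1.7,1.75): print(a,'tab',C(T(86-181*np.cos(a)+5*np.sin(a),0,76+181*np.sin(a)+5*np.cos(a))), T(86-190*np.cos(a)+10*np.sin(a),0,76+190*np.sin(a))) 
print('backsplash z0',unproj(f,[300,130],0),unproj(f,[300,93],0), unproj(f,[300,93],100))
for e in [(422,57)]: print(proj(f,[*e,14]))
"
```

```text
plate rear top corners, d= 0 [372. 516.] [359. 216.]
plate rear top corners, d= -5 [382. 515.] [369. 216.]
plate rear top corners, d= -10 [393. 515.] [379. 215.]
1.3 tab [252. 195.] (np.float64(639.8654411318589), np.float64(-28.984194296490752), np.float64(259.0760552292667))
1.4 tab [251. 150.] (np.float64(658.5963957586534), np.float64(-28.14073192430844), np.float64(263.23544869780744))
1.5 tab [250. 106.] (np.float64(677.5513290825149), np.float64(-27.28718370188996), np.float64(265.5240474547703))
1.6 tab [248.  64.] (np.float64(696.5408496753391), np.float64(-26.43207800092818), np.float64(265.91898457788596))
1.7 tab [247.  23.] (np.float64(715.3752205244635), np.float64(-25.583958754926755), np.float64(264.41631398596905))
1.75 tab [246.   3.] (np.float64(724.6753042595697), np.float64(-25.16517226779889), np.float64(262.957329906048))
backsplash z0 [[807.9490916  -64.65917673   0.        ]] [[913.16585579 -63.91815214   0.        ]] [[868.6784589  -57.38017527 100.        ]]
[[251.42500358 273.64280554]]
```

The plate edge matches the home projection, and the lid is at about 1.59 rad. I'll go round behind the lid, past its -y end, and pull it over toward the robot.

```bash
python3 -m creep '[[[0,0,-0.03],0,-1],[[0,-0.005,-0.04],0,-1],[[0,-0.005,-0.035],0,-1],[[0,0,-0.02],0,-1],[[0,0,0],0,-1]]'; python3 -c "
from path import *
go(724,-60,244,1.616)"
```

```text
time_s: 33.25
eef_pos: [701.1, -194.5, 403.1]
orientation: [-1.256, -1.272, 1.226]
contact_force: [-0.2, -0.2, -1.1]
opening: 0.6
t 33.25 grasp [ 711.2 -198.4  244.3] yaw 1.609 open 0.6 F [-0.2 -0.2 -1.1] | tool d mm [137.8  -2.3 -18.2] spin -0.007 q [-0.38  0.73  0.88  0.    1.47 -1.99]
```

```bash
python3 -m creep '[[[0.01,0,-0.015],0,-1],[[0.03,0,-0.003],0,-1],[[0.035,0,0],0,-1],[[0.03,0,0],0,-1],[[0.025,0,0],0,-1],[[0.01,0,0],0,-1],[[0,0,0],0,-1]]'; python3 -c "
from path import *
go(700,-40,244,1.616)"
```

```text
time_s: 33.95
eef_pos: [709.4, -50.8, 389.9]
orientation: [-1.237, -1.259, 1.229]
contact_force: [0.6, -0.9, 0.1]
opening: 0.5
t 33.95 grasp [716.3 -53.7 230.9] yaw 1.607 open 0.5 F [ 0.6 -0.9  0.1] | tool d mm [ 14.  -14.1  15.2] spin -0.009 q [-0.18  0.7   0.96 -0.01  1.44 -1.78]
```

```bash
python3 -m creep '[[[0.005,0,0.01],0,-1],[[0.005,0,0.015],0,-1],[[0,-0.001,0.018],0,-1],[[0,-0.001,0.018],0,-1],[[0,-0.001,0.018],0,-1]]'; python3 -c "
from path import *
go(575,-40,231,1.616)"
```

```text
time_s: 34.45
eef_pos: [628.1, -50.1, 386.8]
orientation: [-1.243, -1.256, 1.226]
contact_force: [1.8, -0.5, 0.4]
opening: 0.6
t 34.45 grasp [635.5 -53.3 227.8] yaw 1.602 open 0.6 F [ 1.8 -0.5  0.4] | tool d mm [15.1 -6.3 59.8] spin -0.014 q [-0.2   0.54  1.26 -0.01  1.29 -1.8 ]
```

Force +1.8 N in x matches the hinge friction, so the lid is following.

```bash
python3 -m creep '[[[0.003,0.001,0.015],0,-1],[[0.003,0.001,0.015],0,-1],[[0.003,0.003,0.015],0,-1],[[0.003,0.012,0.012],0,-1],[[0,0.014,0.01],0,-1],[[0,0.015,0.008],0,-1]]'; python3 -c "
from path import *
go(530,-35,169,1.616)"
```

```text
time_s: 35.05
eef_pos: [550.2, -50.7, 338.7]
orientation: [-1.258, -1.253, 1.218]
contact_force: [0.2, -0.9, 1.2]
opening: 0.4
t 35.05 grasp [559.  -54.7 179.8] yaw 1.592 open 0.4 F [ 0.2 -0.9  1.2] | tool d mm [20.5  8.7 29.1] spin -0.024 q [-0.23  0.44  1.57 -0.01  1.08 -1.81]
```

```bash
python3 -m creep '[[[0.004,0.014,0.009],-0.02,-1],[[0.004,0.014,0.007],0,-1],[[0.004,0.014,0.006],0,-1],[[0.002,0.012,0.004],0,-1],[[0,0.008,0.002],0,-1]]'; python3 -c "
from path import *
go(525,-30,104,1.616)"
```

```text
time_s: 35.55
eef_pos: [521.8, -46.3, 272.4]
orientation: [-1.255, -1.261, 1.229]
contact_force: [-0.2, -0.1, 0.9]
opening: 0.4
t 35.55 grasp [530.6 -50.8 113.5] yaw 1.604 open 0.4 F [-0.2 -0.1  0.9] | tool d mm [21.2  8.6  5.4] spin -0.012 q [-0.23  0.47  1.73 -0.02  0.88 -1.82]
```

```bash
python3 -m creep '[[[0.01,0.002,0],0,-1],[[0.008,0.003,0],0,-1],[[0,0.003,0],0,-1]]';python3 -m creep '[[[0,0.003,0],0,-1]]'; python3 -m creep '[[[0,0.003,0],0,-1]]';  python3 -c "
from path import *
go(525,-30,104,1.616)"
```

```text
time_s: 35.85
eef_pos: [521.5, -29.3, 263.3]
orientation: [-1.256, -1.258, 1.227]
contact_force: [-0.7, 0.0, 2.1]
opening: 0.6
time_s: 35.95
eef_pos: [521.6, -29.1, 262.4]
orientation: [-1.256, -1.259, 1.229]
contact_force: [-15.5, 0.1, 42.5]
opening: 0.5
time_s: 36.05
eef_pos: [521.5, -28.9, 262.4]
orientation: [-1.257, -1.26, 1.23]
contact_force: [-14.8, 0.5, 36.1]
opening: 0.3
t 36.05 grasp [530.4 -33.7 103.6] yaw 1.603 open 0.3 F [-14.8   0.5  36.1] | tool d mm [ 3.8 -0.8  5.2] spin -0.013 q [-0.2   0.49  1.74 -0.02  0.85 -1.79]
```

The stop is firm with the tip at z = 84.6, and a shut lid's top is at 85, so the lid is shut. I'll back off and look.

```bash
python3 -m creep '[[[0,-0.005,0],0,-1],[[0,-0.03,0],0,-1],[[0,-0.045,0.01],0,-1],[[0.03,-0.045,0.03],0,-1],[[0.045,-0.02,0.03],0,-1],[[0.045,0,0.01],0,-1],[[0.045,0,0],0,-1],[[0.045,0,0],0,-1],[[0.03,0,0],0,-1],[[0,0,0],0,-1]]'; python3 -c "
from path import *
f=grab(); crop(f,130,110,440,305,2.58,'m.png'); g=grab('scene');crop(g,215,150,385,270,4.7,'n.png')
c,s=np.cos(.045),np.sin(.045)
T=lambda x,y,z:(595.1+c*x-s*y,-31+s*x+c*y,z)
C=lambda P:((proj(f,P)[0]-[130,110])*2.58).round(0)
print('shut: tab',C(T(86-181,0,81)),'near edge corners',C(T(86-172,67,85)),C(T(86-172,-67,85)),'0.1 open tab',C(T(86-180,0,81+18)))
go(500,100,300,1.6)"
```

```text
time_s: 37.05
eef_pos: [433.3, 209.4, 395.7]
orientation: [-1.268, -1.272, 1.221]
contact_force: [1.0, -0.0, -0.2]
opening: -0.0
shut: tab [411. 340.] near edge corners [339. 332.] [483. 328.] 0.1 open tab [412. 337.]
t 37.15 grasp [444.9 202.3 236.8] yaw 1.601 open 1.0 F [-0.2 -0.8 -0.8] | tool d mm [-105.8  -56.   -56.1] spin 0.001 q [ 0.3   0.26  1.67 -0.05  1.15 -1.28]
```

View pics/m.png

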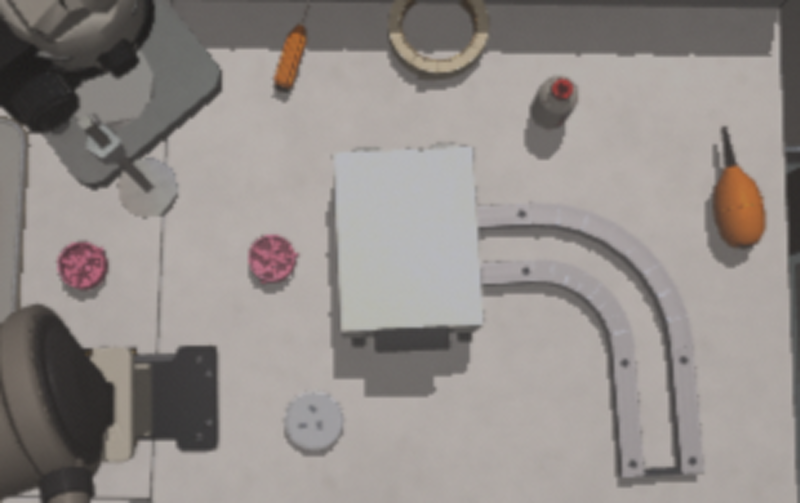

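View pics/n.png

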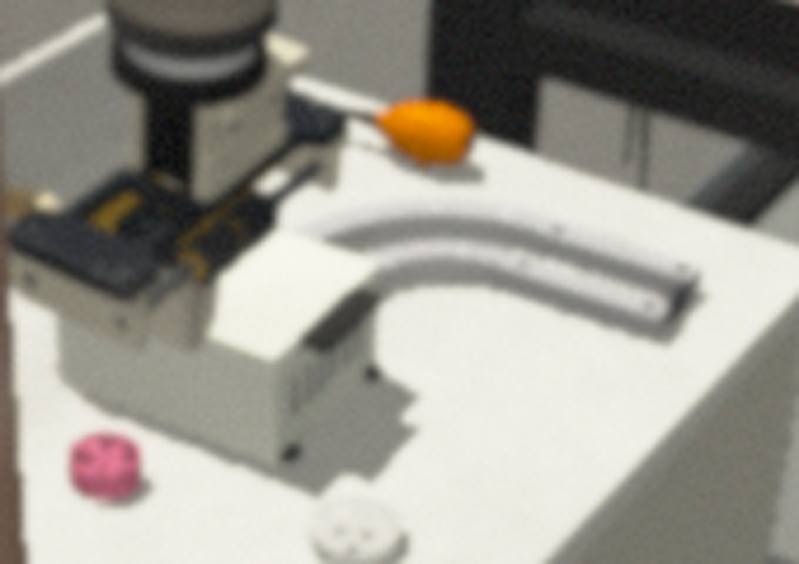

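The lid is flat on the box with its tab at (411,340), exactly where a shut lid projects. The dish, bottle and blower haven't moved, no silver pot is left on the counter, and the arm is clear, so I'll hand it in.

```bash
python3 -c "
from cell import env
print(env.close_job())"
```

```text
the job is handed in; nothing more can be done
None
```

The job is handed in at about 37 s of robot time. All three silver pots are on the carriage, it is home against the stop in the box, and the lid is shut. I found only three silver pots, and left the two pink ones alone.

**What I did:** I set the pots upright on the deck while the carriage was still on the first straight. I then pushed it by its plate round the bend until the wrist felt the stop, at 9–13 N. Last, I pulled the lid over from behind and pressed it down.

**Last checks:**
- **Carriage:** before I shut the lid, the plate edge in the picture was within about 1–2 mm of where it should be when home. All three pots were upright. With the lid down I couldn't look inside again.
- **Lid:** pressing met a firm stop with the fingertip at 84.6 mm, against 85 mm for a shut lid. The tab also appears where a shut lid's tab should.
- **Bystanders:** the petri dish, bottle and blower are where they were.

**What was not clean:**
- I misread the first grasp as a tilted pot, so I set it down about 13 mm further on and gripped it again.
- The force at the wrist briefly reached 43 N while I set down the second pot, and again when the fingertips pressed the lid shut. Both were through the fingers, not the gripper's body.
- The tool slowly drifted to a tilt of nearly 5 degrees, which caused no trouble.

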